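# Set a sine bar to its angle and seat a taper gib on it

## Robot

A 7-joint arm with a two-finger parallel gripper is mounted at the origin on a cart in front of the work surface, level with it; the furniture and walls round the work are solid. World frame = base frame: x ahead of the robot, y to its left, z up, the work surface at z = 0. Lengths are in m, angles in rad, forces in N, time in s.
With the tool pointing down it reaches from about 0.4 to 0.9 m from the base axis. Payload 5.5 kg.
Tool frame: the origin (TCP) lies between the finger pads; the fingertips stand 22 mm ahead of it and the grasp point (between the pads) lies 3 mm ahead of it (env.tip_extent is the distance from the TCP to the fingertips, in m); z points along the fingers, y is the line along which they close (so a half turn about z gives the same grasp; the last joint's range is limited). The gripper opens to 92 mm and grips with 3 to 60 N. Pads are 19 mm wide; open, the fingers measure 130 mm over their backs; the gripper's body (75 mm by 190 mm) begins 47 mm behind the grasp point.
Start: joints at [0.263, 0.501, -0.427, 1.55, 0.221, 1.138, -0.21], TCP at [0.65, 0, 0.249] pointing down, gripper open.
Joint ranges: [-2.88, 2.88], [-0.31, 2.03], [-1.54, 1.56], [0.2, 2.42], [-1.41, 4.55], [0.19, 2.02], [-2.57, 2.57]. Speed limits (rad/s): [2.57, 2.57, 3.14, 3.14, 3.14, 3.14, 3.14].

## Interface

Orientations are given as a rotation vector (axis times angle).
In Python, from plant import env gives the robot as it stands.
- The arm moves only by the tool step_arm, never from a script. Its arguments are lists of equal length, an entry for each row: "gripper": the opening, from -1 (shut) to 1 (fully open); "translation": the shift along the tool's x, y, z in cm, a list of three; "turn": the turn about the tool's z in rad. A call has 1 to 8 rows; each row is the pose to reach, as a shift and turn from the pose commanded when the call began, along the tool's axes at that moment; what a row does not reach only later rows make up. A row lasts 1/10 s, in which the tool goes at most 50 mm and 8.59 degrees, less where a joint would pass 70% of its speed; a pose out of reach is approached as far as the arm can. A call with a gripper value outside its range is refused whole. The fingers move at their own pace and stop on an object; the grip force is fixed at half the most. Time passes only in rows, so rows that repeat a pose let the fingers close. It gives the time, the measured TCP pose, the force, the opening and the grip force at its end, in the units of the state.
- env.get_state(): the state, without advancing time (a new reading comes with each control period).
- env.grab_frame(name): name is "scene" or "side" or "wrist"; returns a dict with "color" (400x640x3 uint8, blue, green, red), "z_map" (400x640 float32, m along the optical axis (not along the pixel's ray), 0 where there is no reading), "vfov" (degrees; the focal length in pixels is half the picture's height over the tangent of half this angle, whatever the lens; pixels are square), "cx", "cy" (the principal point, pixels), "k1" (the pictures are not rectified: a ray, as slopes to the right and down, at radius r is drawn at 1 + k1 r^2 times it, then the intrinsics apply), "eye" and "attitude" of the camera in the world; the wrist camera has in their place "mount" (4x4, takes a point from camera to tool coordinates, whose origin is the TCP and whose axes are the flange's). Camera axes: x right, y up, looking along -z (the intrinsics and any distortion apply to the point x, -y, -z); pixel columns grow to the right and rows downward; lengths in m; the calibration is good to about 2 mm. A picture is of the moment at which its call begins: read the wrist's pose just before it.
- env.job_done(): hands the job in; it is judged then, once.
Trained networks look in a picture, given as the dict that the camera call returned (one of the last four; its "shot" number tells which), for a name from the list of things; names that differ only in an ending like _2 or _b are one class to them, and where a whole thing is asked for, a point or a joint stands for the part that bears it (a point fixed in the world has none). Each returns a list of dicts, best first, with "conf" (0 to 1); they miss things now and then, are a little off and sometimes report something else, mostly with a low value. They report only what shows in the picture. A call takes as long as a camera call. They do not tell look-alikes from the thing itself.
- env.recognise(picture, name): "box" ([left, top, right, bottom] in pixels, round what is visible of it).
- env.outline_of(picture, name): "region" (400x640 bool, what is visible of it) and "box" ([left, top, right, bottom] in pixels, round what is visible of it).
- env.mark_of(picture, name): "pixel" ([row, column] in pixels: a listed point, or the origin of a listed thing).
The state is a dict: "t": time; "joint_pos": joint angles; "qd": joint speeds; "effort": joint torques, N m; "eef_pos": TCP position; "orientation": TCP orientation; "wrist_force": force on the tool from outside, world axes, zero at the start; "moment": the same for the moment, N m; "gripper_width": finger opening in m; "grip_force": force on a finger pad.
Only numpy, scipy, OpenCV 4.12 (cv2) and the standard library are available. Lean on these libraries where they do the work, as an engineer would, in place of code of your own. Each camera call takes 0.05 s, during which the arm holds its last target. There are 200 camera calls.

## Task

Set up the sine bar for checking the brass taper gib. On the granite surface plate, stack three of the steel gauge blocks on one another and set the sine bar with the roller at its far end (the end without the stop plate) on the middle of the stack and its other roller on the plate; then lay the gib on the sloping bar, thick end butted against the stop plate, so that its top face comes out level. Put every gauge block left over flat on the floor of the wooden tray, none on top of another, and leave the other things on the bench where they are.

Things in the scene. Friction and masses are not known exactly. Their poses are not given: they have to be found in the camera images.
- plate_top (a point): dark granite surface plate, fixed, 250 x 280 x 50 mm (x by y by height); the point is the centre of its flat top, z up, x along the 250 mm side, y along the 280 mm side. Its whole top is 50 mm above the worktop
- bar_mid (a point): steel sine bar, loose, 0.6 kg, 30 mm wide (own x), length along its y, z up; starts level on its rollers at the back of the granite plate. The point is midway along, 21 mm above the roller undersides. Upper part 176 mm long, flat top 13 mm above the point; lower part 130 mm long, underside 13 mm below it. On three blocks it slopes 17.46 degrees
- roller_stop_end (a point): axis of the sine bar's roller (20 mm diameter) under the end with the stop plate: y = -75 mm, 11 mm below bar_mid; axes as bar_mid. The stop plate, 6 mm thick, stands across this end: its inner face is at y = -88 mm from bar_mid and it rises 14 mm above the bar's flat top
- roller_far_end (a point): axis of the sine bar's other roller (20 mm diameter), under the end without the stop: y = +75 mm, 11 mm below bar_mid; axes as bar_mid
- gib_mid (a point): brass taper gib (wedge), loose, 0.45 kg, 70 mm long (own y), 30 mm wide (x), sides upright. Base flat; top slopes 17.46 degrees from 44 mm high at the thick end (-y) to 22 mm at the thin end (+y). The point is in its middle, 16.5 mm above the base (33 mm high there); z is square to the base. Starts on its base on the balance
- gib_top (a point): centre of the gib's sloping top face, 33 mm above its base; z is square to that top face (upright when the face is level)
- tray_floor (a point): wooden tray with a green floor, fixed on the worktop; outside 140 x 110 x 22 mm (x by y by height), walls 6 mm; the point is the centre of its inner floor (128 x 98 mm, 6 mm above the worktop), x along the long side, z up; the rim is 16 mm above the floor
- platform_mid (a point): balance with a large pale platform, fixed, 458 x 284 mm (x by y); the point is the centre of the platform's flat top, 134 mm above the worktop, z up. The gauge blocks and the gib start on it
- block_a_mid (a point): square steel gauge block, loose, 105 g, 30 x 30 x 15 mm with a small bore through its middle; all blocks are alike; the point is its centre, z square to the 30 x 30 mm faces, x and y along the sides. Four to six blocks are present, the others are absent
- block_b_mid (a point): gauge block like block_a_mid
- block_c_mid (a point): gauge block like block_a_mid
- block_d_mid (a point): gauge block like block_a_mid
- block_e_mid (a point): gauge block like block_a_mid
- block_f_mid (a point): gauge block like block_a_mid
- oil_bottle: oil bottle, 131 mm tall, behind the plate; not to be disturbed; the origin is on its underside
- tape_roll: roll of black tape, 66 mm across, in front on the right; not to be disturbed; the origin is on its underside
Mind the look-alikes: they are no part of the job. What is shaped like the part that bears block_e_mid but blue is not meant.

How it is judged:
On the way, in this order (a step that is already met when the one before it is completed fails the run):
1. the sine bar lies with the roller at its far end on a stack of three blocks and its other roller on the plate (z of roller_stop_end in the frame of plate_top between 0.006 and 0.014 m and z of roller_far_end in the frame of plate_top between 0.0515 and 0.0585 m and angle between bar_mid's own x axis and vertical between 1.48 and 1.66 rad), for 0.3 s.
2. the gib lies on the sloping bar against the stop, its top level (x of gib_mid in the frame of bar_mid between -0.006 and 0.006 m and y of gib_mid in the frame of bar_mid between -0.057 and -0.046 m and z of gib_mid in the frame of bar_mid between 0.026 and 0.0335 m and angle between gib_top's own z axis and vertical below 0.05 rad), for 0.3 s.
At the end, for the whole second after the job is handed in: Far roller 45 mm over the plate on three blocks (within 3.5 mm), other roller on the plate; each block flat, either in the stack within 14 mm under that roller or on the tray floor; gib on the bar within 6 mm of its middle line and 7 mm of the stop, top level within 0.05 rad (all of step 1 and all of step 2 and ((horizontal distance between block_a_mid and roller_far_end below 0.014 m and angle between the z axis of block_a_mid and the z axis of plate_top, either way round below 0.08 rad and z of block_a_mid in the frame of plate_top between 0.004 and 0.045 m) or (x of block_a_mid in the frame of tray_floor between -0.064 and 0.064 m and y of block_a_mid in the frame of tray_floor between -0.049 and 0.049 m and z of block_a_mid in the frame of tray_floor between 0.003 and 0.013 m and angle between the z axis of block_a_mid and the z axis of tray_floor, either way round below 0.15 rad)) and ((horizontal distance between block_b_mid and roller_far_end below 0.014 m and angle between the z axis of block_b_mid and the z axis of plate_top, either way round below 0.08 rad and z of block_b_mid in the frame of plate_top between 0.004 and 0.045 m) or (x of block_b_mid in the frame of tray_floor between -0.064 and 0.064 m and y of block_b_mid in the frame of tray_floor between -0.049 and 0.049 m and z of block_b_mid in the frame of tray_floor between 0.003 and 0.013 m and angle between the z axis of block_b_mid and the z axis of tray_floor, either way round below 0.15 rad)) and ((horizontal distance between block_c_mid and roller_far_end below 0.014 m and angle between the z axis of block_c_mid and the z axis of plate_top, either way round below 0.08 rad and z of block_c_mid in the frame of plate_top between 0.004 and 0.045 m) or (x of block_c_mid in the frame of tray_floor between -0.064 and 0.064 m and y of block_c_mid in the frame of tray_floor between -0.049 and 0.049 m and z of block_c_mid in the frame of tray_floor between 0.003 and 0.013 m and angle between the z axis of block_c_mid and the z axis of tray_floor, either way round below 0.15 rad)) and ((horizontal distance between block_d_mid and roller_far_end below 0.014 m and angle between the z axis of block_d_mid and the z axis of plate_top, either way round below 0.08 rad and z of block_d_mid in the frame of plate_top between 0.004 and 0.045 m) or (x of block_d_mid in the frame of tray_floor between -0.064 and 0.064 m and y of block_d_mid in the frame of tray_floor between -0.049 and 0.049 m and z of block_d_mid in the frame of tray_floor between 0.003 and 0.013 m and angle between the z axis of block_d_mid and the z axis of tray_floor, either way round below 0.15 rad)) and ((horizontal distance between block_e_mid and roller_far_end below 0.014 m and angle between the z axis of block_e_mid and the z axis of plate_top, either way round below 0.08 rad and z of block_e_mid in the frame of plate_top between 0.004 and 0.045 m) or (x of block_e_mid in the frame of tray_floor between -0.064 and 0.064 m and y of block_e_mid in the frame of tray_floor between -0.049 and 0.049 m and z of block_e_mid in the frame of tray_floor between 0.003 and 0.013 m and angle between the z axis of block_e_mid and the z axis of tray_floor, either way round below 0.15 rad)) and ((horizontal distance between block_f_mid and roller_far_end below 0.014 m and angle between the z axis of block_f_mid and the z axis of plate_top, either way round below 0.08 rad and z of block_f_mid in the frame of plate_top between 0.004 and 0.045 m) or (x of block_f_mid in the frame of tray_floor between -0.064 and 0.064 m and y of block_f_mid in the frame of tray_floor between -0.049 and 0.049 m and z of block_f_mid in the frame of tray_floor between 0.003 and 0.013 m and angle between the z axis of block_f_mid and the z axis of tray_floor, either way round below 0.15 rad))); the robot touches nothing.
It fails at once if another thing on the bench (oil bottle, tape roll) is pushed more than 3 cm or knocked over (distance of any of oil_bottle, tape_roll from where it was at the start of the episode above 0.03 m).
Of block_a, block_b, block_c, block_d, block_e, block_f only 4 to 6 are there at a start; the rules pass over those that are not, and their reading is None.
At some moment in a run one of block_a, block_b, block_c, block_d, block_e, block_f, gib may be knocked a few centimetres aside while the robot is not near it.
It also fails if it takes over 210 s, if anything falls off the work surface, if the arm or the gripper's body presses on something with over 40 N, if the wrist force passes 120 N, or if a joint passes its speed limit or range.

## Working session

There is one attempt and no reset: what is moved stays moved. The work goes in short steps, Python scripts to look and compute and a tool call to move; the robot and the scene stay as the last step left them, time stands still between calls to the robot, and variables do not carry over. Pictures are saved under pics/ and viewed, at most 14 in all, crops included, and the job is handed in when it is done.

Besides the shell and the picture viewer there is one more tool, called after ">>>" as name(argument=value, ...) on one line, values as JSON. step_arm: Moves the arm, as the interface text tells. Its arguments: {"type":"object","properties":{"gripper":{"type":"array","items":{"type":"number"}},"translation":{"type":"array","items":{"type":"array","items":{"type":"number"}}},"turn":{"type":"array","items":{"type":"number"}}},"required":["gripper","translation","turn"]}

```bash
ls; mkdir -p pics; cat > h.py <<'E'
import numpy as np, cv2
from scipy.spatial.transform import Rotation as R
from plant import env
def cam(n):
    s=env.get_state(); f=env.grab_frame(n)
    if n=="wrist":
        T=np.eye(4); T[:3,:3]=R.from_rotvec(s["orientation"]).as_matrix(); T[:3,3]=s["eef_pos"]
        f["T"]=T@np.array(f["mount"])
    else:
        T=np.eye(4); a=np.array(f["attitude"],float)
        T[:3,:3]=a if a.shape==(3,3) else R.from_rotvec(a).as_matrix(); T[:3,3]=f["eye"]; f["T"]=T
    f["f"]=200/np.tan(np.radians(f["vfov"])/2)
    return f
def rays(f,px):  # px: N x (col,row) -> slopes right, down
    d=(np.atleast_2d(px).astype(float)-[f["cx"],f["cy"]])/f["f"]; u=d.copy()
    for _ in range(20): u=d/(1+f["k1"]*(u**2).sum(1,keepdims=True))
    return u
def world(f,px,z=None):  # z: depth array, else from map
    px=np.atleast_2d(px); u=rays(f,px)
    if z is None: z=f["z_map"][px[:,1].round().astype(int),px[:,0].round().astype(int)]
    z=np.asarray(z).reshape(-1,1)
    p=np.hstack([u[:,:1]*z,-u[:,1:]*z,-z*np.ones((len(u),1))])
    return p@f["T"][:3,:3].T+f["T"][:3,3]
def onplane(f,px,h):
    u=rays(f,px); d=np.hstack([u[:,:1],-u[:,1:],-np.ones((len(u),1))])@f["T"][:3,:3].T
    o=f["T"][:3,3]; return o+d*((h-o[2])/d[:,2:])
def proj(f,P):
    q=(np.atleast_2d(P)-f["T"][:3,3])@f["T"][:3,:3]; u=np.c_[q[:,0],-q[:,1]]/-q[:,2:]
    return u*(1+f["k1"]*(u**2).sum(1,keepdims=True))*f["f"]+[f["cx"],f["cy"]]
def cloud(f):
    v,u=np.mgrid[0:400,0:640]; P=world(f,np.c_[u.ravel(),v.ravel()]).reshape(400,640,3)
    P[f["z_map"]<=0]=np.nan; return P
def rect(P):  # top-face points -> centre, size, yaw of long side
    (c,s,a)=cv2.minAreaRect((P[:,:2]*1000).astype(np.float32)); return np.array(c)/1000,s,a
E
cat > look.py <<'E'
from h import *
import sys
names=["bar_mid","roller_stop_end","roller_far_end","gib_mid","gib_top","block_a_mid","plate_top","tray_floor","platform_mid","oil_bottle","tape_roll"]
for c in ["scene","side","wrist"]:
    f=cam(c); cv2.imwrite(f"pics/{c}0.png",f["color"]); P=cloud(f)
    print(c,f["vfov"],f["k1"],f["T"].round(3).tolist())
    for n in names:
        for m in env.mark_of(f,n)[:7]:
            if m["conf"]<.25: continue
            r,cc=m["pixel"]; r=min(max(r,0),399);cc=min(max(cc,0),639)
            print(n,round(m["conf"],2),np.round([cc,r],0),P[int(r),int(cc)].round(3))
print(env.get_state())
E
python3 look.py
```

```text
pics
scene 43.600727199046815 0.05306632286821176 [[-0.673, 0.44, -0.595, -0.338], [-0.739, -0.421, 0.526, 0.834], [-0.019, 0.793, 0.608, 1.001], [0.0, 0.0, 0.0, 1.0]]
bar_mid 0.88 [346. 195.] [ 0.565 -0.078  0.084]
bar_mid 0.31 [282. 206.] [0.588 0.157 0.15 ]
roller_stop_end 0.72 [360. 193.] [ 0.559 -0.13   0.069]
roller_far_end 0.88 [328. 207.] [ 0.577 -0.011  0.065]
gib_mid 0.84 [245. 240.] [0.528 0.33  0.162]
gib_top 0.68 [243. 232.] [0.552 0.319 0.168]
block_a_mid 0.3 [443. 218.] [ 0.332 -0.276  0.021]
plate_top 0.82 [356. 206.] [ 0.541 -0.095  0.049]
tray_floor 0.69 [427. 193.] [ 0.464 -0.362  0.008]
oil_bottle 0.5 [358. 174.] [ 0.699 -0.267  0.018]
tape_roll 0.79 [447. 219.] [ 0.321 -0.278  0.018]
tape_roll 0.28 [243. 234.] [0.55  0.317 0.165]
side 49.91026744181996 -0.11302453784452277 [[0.998, -0.044, 0.048, 0.604], [0.065, 0.587, -0.807, -1.13], [0.007, 0.809, 0.588, 0.973], [0.0, 0.0, 0.0, 1.0]]
bar_mid 0.73 [333. 232.] [ 0.578 -0.095  0.084]
roller_stop_end 0.69 [323. 250.] [ 0.553 -0.144  0.05 ]
roller_far_end 0.7 [337. 222.] [ 0.592 -0.05   0.085]
gib_mid 0.57 [329. 146
[... 686 characters left out ...]
, 'joint_pos': array([ 0.26315475,  0.50091441, -0.42701014,  1.55041033,  0.22078702,
        1.13829869, -0.21032953]), 'qd': array([ 0.00146138,  0.00083974, -0.00057714, -0.00172487, -0.00086579,
        0.00097944,  0.00087737]), 'effort': array([-2.33421815e-04, -5.66437483e+01, -5.81041351e+00, -2.79496640e+01,
       -6.66721445e-02,  2.08262110e-02,  1.83147552e-05]), 'eef_pos': array([6.49992130e-01, 7.69937152e-05, 2.48716201e-01]), 'orientation': array([-2.22135437e+00, -2.22146603e+00, -5.23925891e-05]), 'wrist_force': array([-0.25356079,  0.29252581, -0.44440368]), 'moment': array([-0.05680586,  0.02966141,  0.03649781]), 'grip_force': 0.0, 'gripper_width': 0.09166850366534254}
```

```bash
python3 -c "
import cv2
a=cv2.imread('pics/scene0.png')[120:300,160:520]
cv2.imwrite('pics/scene0c.png',cv2.resize(a,None,fx=2.2,fy=2.2,interpolation=cv2.INTER_CUBIC))"
```

```text
(no output)
```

View pics/scene0c.png

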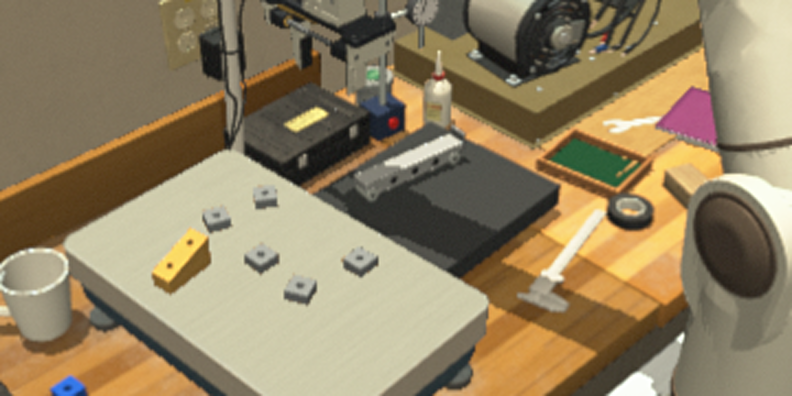

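View pics/wrist0.png

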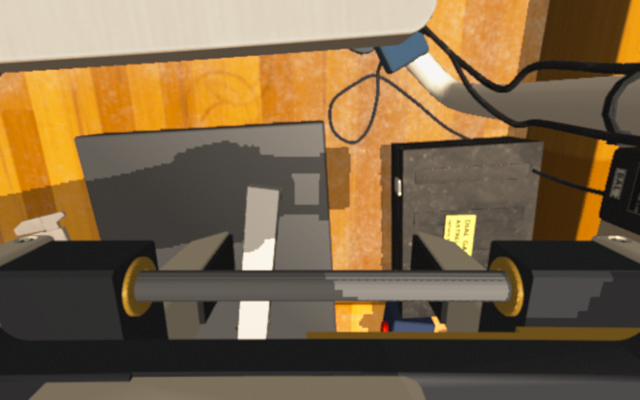

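Scene: five steel blocks and the gib lie on the pale platform, with a blue look-alike on the bench at lower left. The bar is on the plate, the tray is at the right rear and the tape roll is near the tray. The wrist view shows the plate and bar, with the bar's far end at about (262,190). Next I move up over the platform.

>>> step_arm(gripper=[1,1,1,1,1,1,1], translation=[[3,-2,-3],[6,-4,-6],[9,-6,-9],[12,-8,-12],[14,-10,-14],[14,-10,-14],[14,-10,-14]], turn=[0,0,0,0,0,0,0])

```text
t: 2.5
eef_pos: [0.55, 0.1405, 0.3896]
orientation: [2.218, 2.222, 0.002]
wrist_force: [0.7, -0.6, 0.6]
gripper_width: 0.0918
grip_force: 0.0
```

```bash
cat > plat.py <<'E'
from h import *
import sys
f=cam("wrist"); cv2.imwrite("pics/%s.png"%sys.argv[1],f["color"]); P=cloud(f)
print(env.get_state()["eef_pos"].round(4), np.round(env.get_state()["orientation"],4))
Z=P[...,2]; pl=(abs(Z-.134)<.006)
print("platform z",np.nanmedian(Z[pl]),rect(P[pl]))
zp=np.nanmedian(Z[pl])
m=((Z>zp+.007)&(Z<zp+.06)&(P[...,1]>.08)).astype(np.uint8)
n,l,st,_=cv2.connectedComponentsWithStats(m)
for i in range(1,n):
    if st[i,4]<60: continue
    q=P[l==i]; h=np.median(q[:,2]) 
    t=q[q[:,2]>zp+.011]; 
    print(st[i].tolist(),"zmax",q[:,2].max().round(4),"med",h.round(4),"rect",[np.round(a,4).tolist() for a in rect(t)])
    if q[:,2].max()>zp+.03:
        for y in np.arange(q[:,1].min(),q[:,1].max(),.01):
            s=q[(q[:,1]>=y)&(q[:,1]<y+.01)]; print("  y",y.round(3),"z",np.percentile(s[:,2],80).round(4),"x",s[:,0].min().round(4),s[:,0].max().round(4))
E
python3 plat.py plat1
```

```text
[0.5502 0.1392 0.3885] [ 2.2214e+00  2.2202e+00 -8.0000e-04]
platform z 0.1336574041705983 (array([0.57405725, 0.19956763]), (252.55975341796875, 668.652587890625), 86.78269958496094)
[308, 0, 35, 29, 844] zmax 0.179 med 0.1739 rect [[0.5524, 0.3029], [29.906, 22.983], 10.1571]
  y 0.289 z 0.1765 x 0.5381 0.5689
  y 0.299 z 0.1748 x 0.5362 0.5674
  y 0.309 z 0.1553 x 0.5357 0.5357
[184, 52, 40, 40, 889] zmax 0.151 med 0.1482 rect [[0.4232, 0.2467], [30.4062, 30.1506], 26.8293]
[260, 58, 31, 32, 817] zmax 0.1509 med 0.1483 rect [[0.4996, 0.245], [30.1944, 29.9961], 3.1275]
[350, 62, 36, 38, 795] zmax 0.1507 med 0.1484 rect [[0.5986, 0.2381], [29.7702, 30.2025], 70.5564]
[610, 110, 30, 123, 1904] zmax 0.186 med 0.1526 rect [[0.8999, 0.1386], [117.566, 10.3965], 86.8448]
  y 0.08 z 0.1777 x 0.8918 0.9024
  y 0.09 z 0.1714 x 0.8925 0.9019
  y 0.1 z 0.1663 x 0.8979 0.902
  y 0.11 z 0.1639 x 0.8972 0.9019
  y 0.12 z 0.162 x 0.8974 0.9014
  y 0.13 z 0.1597 x 0.8976 0.9017
  y 0.14 z 0.1568 x 0.8979 0.9016
  y 0.15 z 0.1547 x 0.8979 0.9014
  y 0.16 z 0.153 x 0.8976 0.9008
  y 0.17 z 0.1499 x 0.8978 0.9009
  y 0.18 z 0.1478 x 0.8974 0.9006
  y 0.19 z 0.1459 x 0.8978 0.901
  y 0.2 z 0.1431 x 0.8982 0.9006
[342, 132, 36, 37, 684] zmax 0.1508 med 0.1485 rect [[0.5927, 0.1636], [29.9136, 30.2985], 57.5384]
[185, 135, 34, 31, 788] zmax 0.1506 med 0.1483 rect [[0.4124, 0.1631], [31.835, 31.0797], 6.1772]
[488, 206, 41, 29, 361] zmax 0.1935 med 0.1638 rect [[0.7643, 0.084], [11.9619, 30.3524], 69.4276]
  y 0.08 z 0.1838 x 0.7523 0.7804
  y 0.09 z 0.1502 x 0.7503 0.7578
```

View pics/plat1.png

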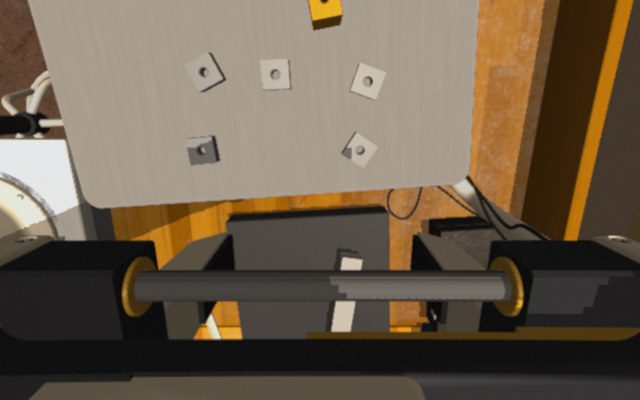

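The wrist view shows five blocks at about (205,72), (275,74), (367,80), (360,150) and (202,150). The gib is at (323,8) with its thick end towards the robot's right. I pick the block at (202,150) first and carry it to a view of the plate.

>>> step_arm(gripper=[0.3,0.3,0.3,0.3,0.3,0.3,0.3,0.3], translation=[[1,-5,1],[2,-9,4],[2.4,-13.8,7],[2.4,-13.8,12],[2.4,-13.8,16.5],[2.4,-13.8,18],[2.4,-13.8,18],[2.4,-13.8,18]], turn=[-0.1,-0.108,-0.108,-0.108,-0.108,-0.108,-0.108,-0.108])

```text
t: 3.35
eef_pos: [0.4124, 0.1634, 0.2085]
orientation: [-2.099, -2.336, 0.001]
wrist_force: [0.9, 0.1, 0.1]
gripper_width: 0.0599
grip_force: 0.0
```

>>> step_arm(gripper=[0.3,0.3,0.3,-1,-1,-1,-1,-1], translation=[[0,0,2.5],[0,0,5],[0,0,5],[0,0,5],[0,0,5],[0,0,5],[0,0,5],[0,0,5]], turn=[0,0,0,0,0,0,0,0])

```text
t: 4.15
eef_pos: [0.4126, 0.1642, 0.1596]
orientation: [2.098, 2.337, 0.002]
wrist_force: [-1.5, -1.0, 4.9]
gripper_width: 0.0297
grip_force: 30.0
```

>>> step_arm(gripper=[-1,-1,-1,-1,-1,-1,-1,-1], translation=[[0,0,0],[0,0,0],[0,0,-3],[0,0,-8],[0,0,-13],[0,0,-18],[0,0,-22],[0,0,-22]], turn=[0,0,0,0,0,0.108,0.108,0.108])

```text
t: 4.95
eef_pos: [0.4145, 0.1654, 0.3845]
orientation: [2.217, 2.217, 0.014]
wrist_force: [0.4, 0.3, -1.3]
gripper_width: 0.0297
grip_force: 30.0
```

>>> step_arm(gripper=[-1,-1,-1,-1,-1,-1,-1,-1], translation=[[-5,1,-1],[-10,3,-2],[-15,5,-3],[-20,7,-4],[-25,9,-4],[-30,9,-4],[-34,9,-4],[-34,9,-4]], turn=[0,0,0,0,0,0,0,0])

```text
t: 5.75
eef_pos: [0.5002, -0.1838, 0.4165]
orientation: [-2.232, -2.21, 0.007]
wrist_force: [-0.1, 0.2, -0.8]
gripper_width: 0.0295
grip_force: 30.0
```

```bash
cat > plate.py <<'E'
from h import *
import sys
f=cam("wrist"); cv2.imwrite("pics/%s.png"%sys.argv[1],f["color"]); P=cloud(f); Z=P[...,2]
X=P[...,0];Y=P[...,1]; reg=(X>.38)&(X<.70)&(Y<.07)&(Y>-.3)
pr=lambda q:[np.round(a,4).tolist() for a in rect(q)]
pl=reg&(abs(Z-.05)<.004); print("plate",np.median(Z[pl]),pr(P[pl]))
b=reg&(Z>.079)&(Z<.089)
n,l,st,_=cv2.connectedComponentsWithStats(b.astype(np.uint8))
for i in range(1,n):
    if st[i,4]>150: q=P[l==i]; print("bar",st[i].tolist(),np.median(q[:,2]),pr(q), "y",q[:,1].min(),q[:,1].max())
for nm in ["bar_mid","roller_far_end","roller_stop_end","plate_top"]:
    for m in env.mark_of(f,nm)[:1]: r,c=m["pixel"]; print(nm,m["conf"],c,r,onplane(f,[c,r],.084 if nm=="bar_mid" else .06).round(4))
for c in ["scene","side"]:
    f=cam(c); P=cloud(f); Z=P[...,2]; X=P[...,0];Y=P[...,1]
    g=f["color"].astype(int); 
    for o in env.outline_of(f,"tray_floor")[:1]:
        q=P[o["region"]&(Z>-.01)&(Z<.04)]; print(c,"tray",o["conf"],pr(q)); q=q[q[:,2]>.015];print(pr(q) if len(q) else 0)
    green=(g[...,1]>g[...,2]+15)&(g[...,1]>g[...,0]+5)&(abs(X-.46)<.15)&(abs(Y+.36)<.12)
    if green.sum()>20: print("green",green.sum(),np.median(Z[green]),pr(P[green]))
E
python3 plate.py plate1; python3 -c "
from plant import env
s=env.get_state(); print(s['t'],s['eef_pos'],s['gripper_width'],s['grip_force'])"
```

```text
plate 0.049440470197231134 [[0.5516, -0.1341], [277.3729, 335.2357], 3.8248]
bar [364, 13, 44, 143, 3174] 0.08339230718820076 [[0.5831, -0.0922], [180.3753, 30.3209], 83.2743] y -0.180037272643648 -0.0013255850880305314
bar_mid 0.57 382.4 82.9 [[ 0.5797 -0.0844  0.084 ]]
roller_far_end 0.89 387.1 31.6 [[ 0.5874 -0.0182  0.06  ]]
roller_stop_end 0.87 371.3 141.7 [[ 0.5709 -0.1645  0.06  ]]
plate_top 0.94 342.9 85.8 [[ 0.5285 -0.0863  0.06  ]]
scene tray 0.66 [[0.444, -0.3567], [144.582, 122.3967], 7.1768]
[[0.4446, -0.3575], [144.4192, 119.2143], 7.9055]
green 406 0.0064338912271404425 [[0.4509, -0.367], [120.1895, 80.9629], 5.1095]
side tray 0.61 [[0.4474, -0.3499], [146.0708, 138.2803], 5.5701]
[[0.4501, -0.3579], [139.8691, 113.8758], 8.4958]
green 949 0.0068949354107621375 [[0.4491, -0.351], [123.1193, 87.0224], 7.7829]
6.2 [ 0.50221785 -0.17433201  0.41891994] 0.029586618303603214 29.999560117721558
```

View pics/plate1.png

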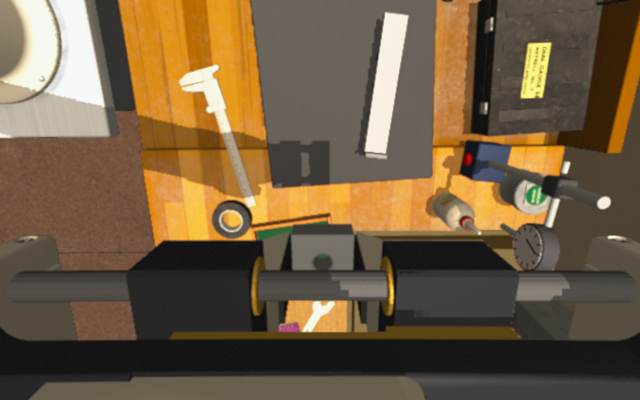

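The plate view shows the bar at about (385,85), with its stop end towards (375,150), and the oil bottle at (455,210). The held block sits centred between the fingers. I place it on the plate at world (0.49, -0.02), then look at the platform again.

>>> step_arm(gripper=[-1,-1,-1,-1,-1,-1,-1,-1], translation=[[4,-1.2,3],[8,-1.2,6],[12,-1.2,9],[15,-1.2,13],[15.6,-1.2,18],[15.6,-1.2,23],[15.6,-1.2,28],[15.6,-1.2,31]], turn=[0,0,0,0,0,0,0,0])

```text
t: 7.0
eef_pos: [0.4881, -0.019, 0.1059]
orientation: [-2.218, -2.222, 0.003]
wrist_force: [0.3, -0.1, -0.6]
gripper_width: 0.0295
grip_force: 30.0
```

>>> step_arm(gripper=[-1,-1,-1,-1,-1,0,0,0], translation=[[0,0,1],[0,0,2.3],[0,0,3],[0,0,3.3],[0,0,3.3],[0,0,3.3],[0,0,3.3],[0,0,3.3]], turn=[0,0,0,0,0,0,0,0])

```text
t: 7.8
eef_pos: [0.4906, -0.0201, 0.0764]
orientation: [2.221, 2.221, 0.001]
wrist_force: [-0.4, 0.3, 0.0]
gripper_width: 0.0449
grip_force: 0.0
```

>>> step_arm(gripper=[0,0,0.3,0.3,0.3,0.3,0.3,0.3], translation=[[0,0,-3],[0,0,-8],[0,0,-13],[4,2,-17],[8,4,-21],[12,6,-25],[16,6,-29],[16,6,-31.3]], turn=[0,0,0,0,0,0,0,0])

```text
t: 8.6
eef_pos: [0.5488, 0.1409, 0.3858]
orientation: [-2.217, -2.223, 0.001]
wrist_force: [1.3, 0.6, -0.2]
gripper_width: 0.06
grip_force: 0.0
```

>>> step_arm(gripper=[0.3,0.3,0.3], translation=[[0,0,0],[0,0,0],[0,0,0]], turn=[0,0,0])

```text
t: 8.9
eef_pos: [0.5491, 0.1369, 0.3839]
orientation: [-2.222, -2.22, 0.003]
wrist_force: [-0.3, -0.4, -0.9]
gripper_width: 0.0599
grip_force: 0.0
```

```bash
cat > stack.py <<'E'
from h import *
import sys
# things on the plate, seen by fixed cameras: components above plate outside the bar
zlo=float(sys.argv[1]) if len(sys.argv)>1 else .057
for c in ["scene","side"]:
    f=cam(c); P=cloud(f); X,Y,Z=P[...,0],P[...,1],P[...,2]
    m=(X>.43)&(X<.545)&(Y>-.1)&(Y<.05)&(Z>zlo)&(Z<.16)
    q=P[m]
    if len(q)>15: print(c,len(q),"z",np.percentile(q[:,2],[10,50,90]).round(4),[np.round(a,4).tolist() for a in rect(q)])
E
python3 plat.py plat2 | grep -v "  y"; python3 stack.py
```

```text
[0.549  0.1366 0.3836] [-2.2227 -2.219   0.0042]
platform z 0.13362802837955087 (array([0.57397021, 0.19658083]), (247.635986328125, 669.7243041992188), 86.56290435791016)
[310, 0, 35, 25, 689] zmax 0.1783 med 0.1746 rect [[0.5528, 0.3008], [30.0779, 19.0131], 9.9554]
[183, 47, 41, 42, 921] zmax 0.1512 med 0.1481 rect [[0.4232, 0.2466], [30.3081, 29.997], 26.7252]
[260, 54, 32, 32, 853] zmax 0.1506 med 0.1483 rect [[0.4995, 0.245], [30.1745, 29.8482], 3.0734]
[352, 57, 37, 39, 835] zmax 0.1507 med 0.1483 rect [[0.5986, 0.238], [29.8242, 30.1136], 70.4856]
[344, 129, 37, 37, 703] zmax 0.1513 med 0.1486 rect [[0.5925, 0.1634], [29.7935, 30.3513], 57.2564]
[618, 131, 22, 96, 1026] zmax 0.1741 med 0.1491 rect [[0.8997, 0.1236], [87.1288, 7.0111], 87.2946]
[493, 204, 40, 29, 372] zmax 0.1936 med 0.1643 rect [[0.7646, 0.0837], [11.6648, 29.8198], 70.1212]
scene 92 z [0.0593 0.0635 0.0673] [[0.4876, -0.0246], [34.9136, 41.0882], 0.0804]
side 68 z [0.0595 0.0641 0.0668] [[0.4916, -0.0231], [26.8458, 35.757], 5.4096]
```

>>> step_arm(gripper=[0.3,0.3,0.3,0.3,0.3,0.3,0.3,0.3], translation=[[3,-1.5,2],[6.5,-3,4],[10,-5,7],[10.8,-5,11],[10.8,-5,15],[10.8,-5,18.5],[10.8,-5,18.5],[10.8,-5,18.5]], turn=[-0.054,-0.054,-0.054,-0.054,-0.054,-0.054,-0.054,-0.054])

```text
t: 9.85
eef_pos: [0.4994, 0.2456, 0.1999]
orientation: [-2.161, -2.279, 0.003]
wrist_force: [-0.0, -0.5, 0.8]
gripper_width: 0.0596
grip_force: 0.0
```

>>> step_arm(gripper=[0.3,0.3,0.3,-1,-1,-1,-1,-1], translation=[[0,0,2.5],[0,0,4],[0,0,4],[0,0,4],[0,0,4],[0,0,4],[0,0,4],[0,0,4]], turn=[0,0,0,0,0,0,0,0])

```text
t: 10.65
eef_pos: [0.5, 0.2463, 0.1607]
orientation: [2.16, 2.28, 0.001]
wrist_force: [0.4, -1.5, 3.2]
gripper_width: 0.0295
grip_force: 30.0
```

>>> step_arm(gripper=[-1,-1,-1,-1,-1,-1,-1,-1], translation=[[0,0,0],[0,0,-3],[0,0,-7],[0,0,-11],[0,0,-15],[0,0,-18],[0,0,-18],[0,0,-18]], turn=[0,0,0,0.054,0.054,0.054,0.054,0.054])

```text
t: 11.45
eef_pos: [0.4996, 0.2461, 0.3402]
orientation: [2.221, 2.221, 0.001]
wrist_force: [-0.4, -0.4, -1.7]
gripper_width: 0.0293
grip_force: 30.0
```

>>> step_arm(gripper=[-1,-1,-1,-1,-1,-1,-1,-1], translation=[[-4.5,-0.5,0],[-9,-1,0],[-13.5,-1,2],[-18,-1,4],[-22,-1,7],[-26,-1,9],[-26.5,-1,10],[-26.5,-1,10]], turn=[0,0,0,0,0,0,0,0])

```text
t: 12.25
eef_pos: [0.4871, -0.0205, 0.2368]
orientation: [-2.222, -2.214, 0.007]
wrist_force: [-0.5, 0.9, -0.4]
gripper_width: 0.0293
grip_force: 30.0
```

>>> step_arm(gripper=[-1,-1,-1], translation=[[0,0,4],[0,0,8],[0,0,8]], turn=[0,0,0])

```text
t: 12.55
eef_pos: [0.4855, -0.0169, 0.1558]
orientation: [-2.212, -2.219, 0.009]
wrist_force: [-1.2, 0.2, -1.1]
gripper_width: 0.0298
grip_force: 30.0
```

>>> step_arm(gripper=[-1,-1,-1], translation=[[0,0,2],[0,0,3],[0,0,3]], turn=[0,0,0])

```text
t: 12.85
eef_pos: [0.4894, -0.0179, 0.1301]
orientation: [-2.219, -2.222, 0.001]
wrist_force: [-0.7, 1.3, -0.5]
gripper_width: 0.0298
grip_force: 30.0
```

```bash
python3 -c "
from plant import env
for i in range(3):
  s=env.get_state(); print(s['t'],s['eef_pos'].round(4),s['orientation'].round(4),s['wrist_force']); env.grab_frame('side')"
```

```text
12.85 [ 0.4894 -0.0179  0.1301] [-2.2190e+00 -2.2221e+00  1.0000e-03] [-0.68865085  1.26143389 -0.46466119]
12.9 [ 0.4899 -0.0181  0.1308] [-2.2201e+00 -2.2225e+00 -4.0000e-04] [-0.21341739 -0.46064517 -1.31768047]
12.95 [ 0.4904 -0.0183  0.1312] [2.2201e+00 2.2218e+00 1.4000e-03] [ 0.82231271 -0.11377088 -1.64646801]
```

>>> step_arm(gripper=[-1,-1,-1,-1,0,0,0,0], translation=[[-0.15,0,2],[-0.15,0,3.5],[-0.15,0,3.9],[-0.15,0,3.9],[-0.15,0,3.9],[-0.15,0,3.9],[-0.15,0,3.9],[-0.15,0,3.9]], turn=[0,0,0,0,0,0,0,0])

```text
t: 13.8
eef_pos: [0.4899, -0.0204, 0.0914]
orientation: [2.221, 2.221, 0.001]
wrist_force: [-0.3, -1.1, 0.1]
gripper_width: 0.0459
grip_force: 0.0
```

>>> step_arm(gripper=[0,0,0.3,0.3,0.3,0.3,0.3,0.3], translation=[[0,0,-3],[0,0,-7],[0,0,-11],[4,2,-14],[8,4,-17],[11,6,-19.5],[13,6,-21],[13,6,-21]], turn=[0,0,0,0,0,0,0,0])

```text
t: 14.6
eef_pos: [0.5509, 0.1148, 0.304]
orientation: [2.214, 2.228, 0.009]
wrist_force: [0.3, 1.0, -0.1]
gripper_width: 0.0598
grip_force: 0.0
```

>>> step_arm(gripper=[0.3,0.3,0.3,0.3,0.3,0.3,0.3], translation=[[3,0,-4],[3,0,-8],[3,0,-8.4],[3,0,-8.4],[3,0,-8.4],[3,0,-8.4],[3,0,-8.4]], turn=[0,0,0,0,0,0,0])

```text
t: 15.3
eef_pos: [0.5491, 0.1388, 0.3835]
orientation: [-2.221, -2.22, 0.004]
wrist_force: [-0.3, -0.2, 0.1]
gripper_width: 0.0598
grip_force: 0.0
```

```bash
python3 plat.py plat3 | grep -v "  y"; python3 stack.py .057; python3 stack.py .075
```

```text
[0.5493 0.1391 0.3839] [-2.2212 -2.2201  0.0027]
platform z 0.13362636316612375 (array([0.5732522 , 0.19781181]), (247.94757080078125, 670.2633056640625), 86.76705169677734)
[310, 0, 35, 27, 757] zmax 0.179 med 0.1744 rect [[0.5526, 0.3019], [29.8547, 21.1256], 10.3377]
[183, 49, 42, 42, 920] zmax 0.1504 med 0.1481 rect [[0.4233, 0.2467], [30.4775, 30.1067], 26.5276]
[357, 95, 37, 37, 787] zmax 0.1506 med 0.1484 rect [[0.6056, 0.2031], [30.9097, 30.3392], 72.057]
[344, 131, 37, 37, 712] zmax 0.1513 med 0.1484 rect [[0.5927, 0.1635], [29.9086, 30.3425], 57.3038]
[617, 136, 23, 93, 1000] zmax 0.1739 med 0.1493 rect [[0.8999, 0.122], [83.8826, 7.4476], 87.1074]
[494, 206, 41, 29, 374] zmax 0.1935 med 0.1643 rect [[0.765, 0.0837], [12.3313, 28.8294], 68.1349]
scene 148 z [0.0608 0.0755 0.0811] [[0.4919, -0.0202], [46.2986, 34.042], 3.3736]
side 103 z [0.0636 0.0777 0.082 ] [[0.4914, -0.0237], [37.4974, 31.0164], 88.2167]
scene 79 z [0.0759 0.0794 0.0822] [[0.4868, -0.0206], [34.0022, 34.1369], 88.7554]
side 64 z [0.076  0.0791 0.0819] [[0.4914, -0.0235], [39.3136, 29.4928], 89.3158]
```

>>> step_arm(gripper=[0.3,0.3,0.3,0.3,0.3,0.3,0.3,0.3], translation=[[2.5,-3,2],[5,-6,4],[8,-9,7],[10.8,-12.6,10],[10.8,-12.6,14],[10.8,-12.6,18],[10.8,-12.6,18],[10.8,-12.6,18]], turn=[-0.12,-0.24,-0.36,-0.4625,-0.4625,-0.4625,-0.4625,-0.4625])

```text
t: 16.35
eef_pos: [0.4237, 0.2478, 0.2055]
orientation: [-1.653, -2.671, 0.001]
wrist_force: [1.2, -0.2, 1.3]
gripper_width: 0.0598
grip_force: 0.0
```

>>> step_arm(gripper=[0.3,0.3,0.3,0.3,-1,-1,-1,-1], translation=[[0,0,2.5],[0,0,4.4],[0,0,4.4],[0,0,4.4],[0,0,4.4],[0,0,4.4],[0,0,4.4],[0,0,4.4]], turn=[0,0,0,0,0,0,0,0])

```text
t: 17.15
eef_pos: [0.4239, 0.2477, 0.1616]
orientation: [1.653, 2.671, 0.001]
wrist_force: [-0.1, -0.0, -1.6]
gripper_width: 0.0323
grip_force: 0.0
```

>>> step_arm(gripper=[-1,-1,-1,-1,-1,-1,-1,-1], translation=[[0,0,0],[0,0,-3],[0,0,-7],[0,0,-11],[0,0,-15],[0,0,-18],[0,0,-18],[0,0,-18]], turn=[0,0,0,0.12,0.24,0.36,0.4625,0.4625])

```text
t: 17.95
eef_pos: [0.4239, 0.2478, 0.3419]
orientation: [2.222, 2.22, 0.002]
wrist_force: [0.0, -0.3, -1.4]
gripper_width: 0.0297
grip_force: 30.0
```

>>> step_arm(gripper=[-1,-1,-1,-1,-1,-1,-1,-1], translation=[[-4,1,0],[-8,2,0],[-12,3,2],[-16,4,4],[-20,5.5,7],[-24,6.7,9],[-26.7,6.7,10],[-26.7,6.7,10]], turn=[0,0,0,0,0,0,0,0])

```text
t: 18.75
eef_pos: [0.4882, -0.0245, 0.2376]
orientation: [-2.223, -2.214, 0.009]
wrist_force: [-0.1, 0.3, -0.8]
gripper_width: 0.0297
grip_force: 30.0
```

>>> step_arm(gripper=[-1,-1,-1,-1,-1,-1], translation=[[0,0,4],[0,0,8],[0,0,9],[0,0,9],[0,0,9],[0,0,9]], turn=[0,0,0,0,0,0])

```text
t: 19.35
eef_pos: [0.4922, -0.0191, 0.1529]
orientation: [2.219, 2.221, 0.004]
wrist_force: [0.1, 0.2, -1.0]
gripper_width: 0.03
grip_force: 30.0
```

```bash
cat > st.py <<'E'
from h import *
import time
A=[]
for i in range(4):
  s=env.get_state(); A.append(s['eef_pos']); env.grab_frame('side')
print(s['t'],np.round(A[0],4),np.mean(A[1:],0).round(4),"ori",s['orientation'].round(4),"F",s['wrist_force'].round(1),s['gripper_width'],s['grip_force'])
E
python3 st.py
```

```text
19.5 [ 0.4922 -0.0191  0.1529] [ 0.4919 -0.0193  0.1527] ori [2.2197 2.2202 0.0026] F [ 0.3 -0.3 -1. ] 0.029449871753428808 29.999679028987885
```

>>> step_arm(gripper=[-1,-1,-1,-1,0,0,0,0], translation=[[-0.1,-0.1,1.5],[-0.1,-0.1,2.5],[-0.1,-0.1,2.95],[-0.1,-0.1,2.95],[-0.1,-0.1,2.95],[-0.1,-0.1,2.95],[-0.1,-0.1,2.95],[-0.1,-0.1,2.95]], turn=[0,0,0,0,0,0,0,0])

```text
t: 20.35
eef_pos: [0.49, -0.0204, 0.1219]
orientation: [2.221, 2.221, 0.001]
wrist_force: [-0.0, -1.0, -0.7]
gripper_width: 0.0456
grip_force: 0.0
```

>>> step_arm(gripper=[0,0,0.3,0.3,0.3,0.3,0.3,0.3], translation=[[0,0,-3],[0,0,-7],[0,0,-11],[-4,1,-14],[-8,2,-17],[-12,2,-20],[-15,2,-23],[-16,2,-23]], turn=[0,0,0,0,0,0,0,0])

```text
t: 21.15
eef_pos: [0.5112, -0.1857, 0.3564]
orientation: [2.222, 2.209, 0.003]
wrist_force: [1.1, 0.4, -0.2]
gripper_width: 0.0598
grip_force: 0.0
```

>>> step_arm(gripper=[0.3,0.3,0.3,0.3,0.3], translation=[[0,0,0],[0,0,0],[0,0,0],[0,0,0],[0,0,0]], turn=[0,0,0,0,0])

```text
t: 21.65
eef_pos: [0.5096, -0.1792, 0.351]
orientation: [-2.219, -2.223, 0.0]
wrist_force: [0.2, 0.2, 0.7]
gripper_width: 0.0596
grip_force: 0.0
```

```bash
python3 st.py; python3 plate.py plate2; python3 - <<'E'
from h import *
f=cam("wrist");P=cloud(f);X,Y,Z=P[...,0],P[...,1],P[...,2]
m=(X>.44)&(X<.54)&(Y>-.07)&(Y<.04)&(Z>.089)&(Z<.12); q=P[m]; print(len(q),np.median(q[:,2]),rect(q))
E
```

```text
21.8 [ 0.5096 -0.1792  0.351 ] [ 0.5097 -0.1797  0.3513] ori [-2.2203e+00 -2.2220e+00  1.0000e-04] F [0.  0.8 1. ] 0.0596293299122055 0.0
plate 0.04944791168853163 [[0.5523, -0.14], [279.1984, 317.8451], 3.5575]
bar [361, 2, 53, 165, 4278] 0.08338688831219249 [[0.583, -0.0917], [181.7309, 30.2791], 83.2437] y -0.18022477328397313 -0.0004728977959299052
bar_mid 0.85 381.9 84.6 [[ 0.5778 -0.0849  0.084 ]]
roller_far_end 0.81 388.1 22.9 [[ 0.5856 -0.016   0.06  ]]
roller_stop_end 0.9 368.1 151.3 [[ 0.5683 -0.1646  0.06  ]]
plate_top 0.6 341.5 85.7 [[ 0.5328 -0.0848  0.06  ]]
scene tray 0.7 [[0.4462, -0.3658], [156.5457, 142.8023], 4.5167]
[[0.4441, -0.3535], [148.8669, 125.7561], 7.752]
green 405 0.0064301969751204835 [[0.452, -0.3679], [116.5691, 82.1512], 8.0783]
side tray 0.96 [[0.4477, -0.349], [141.7265, 133.2819], 7.9903]
[[0.4501, -0.3574], [139.9384, 116.6406], 8.5411]
green 946 0.006989940678167772 [[0.4492, -0.3516], [123.6846, 85.392], 7.172]
838 0.09438089462409507 (array([ 0.48920599, -0.02155415]), (30.10791778564453, 29.078853607177734), 89.87738037109375)
```

View pics/plate2.png

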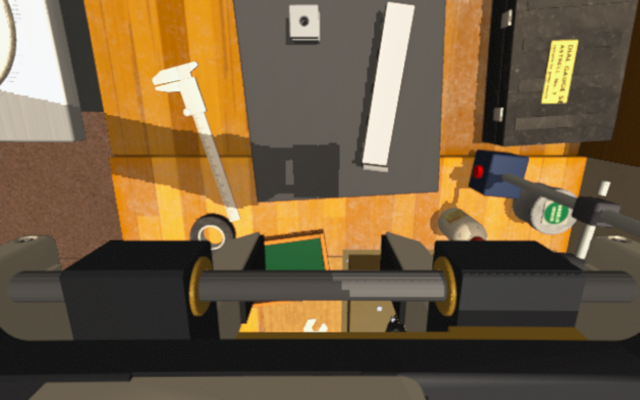

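The wrist view shows the stack square and neat at (304,22), the bar running from (400,5) to (375,165), and the tray at (290,255). Now I grip the bar at its middle.

>>> step_arm(gripper=[0.3,0.3,0.3,0.3,0.3,0.3,0.3,0.3], translation=[[3,2.5,2],[6,5,4],[9.1,7.4,6],[9.1,7.4,10],[9.1,7.4,14],[9.1,7.4,18],[9.1,7.4,21],[9.1,7.4,21]], turn=[0.118,0.118,0.118,0.118,0.118,0.118,0.118,0.118])

```text
t: 23.15
eef_pos: [0.58, -0.089, 0.1369]
orientation: [-2.343, -2.082, 0.009]
wrist_force: [-1.3, 0.6, -0.8]
gripper_width: 0.0599
grip_force: 0.0
```

>>> step_arm(gripper=[0.3,0.3,0.3,0.3,-1,-1,-1,-1], translation=[[0,0,3],[0,0,5.5],[0,0,6.4],[0,0,6.4],[0,0,6.4],[0,0,6.4],[0,0,6.4],[0,0,6.4]], turn=[0,0,0,0,0,0,0,0])

```text
t: 23.95
eef_pos: [0.5843, -0.0895, 0.0785]
orientation: [2.348, 2.086, 0.001]
wrist_force: [-0.1, -0.7, -0.3]
gripper_width: 0.0324
grip_force: 0.0
```

>>> step_arm(gripper=[-1,-1,-1,-1,-1,-1,-1,-1], translation=[[0,0,0],[0,0,0],[0,0,-2],[0,0,-4],[0,0,-6],[0,0,-8],[0,0,-8],[0,0,-8]], turn=[0,0,0,0,-0.06,-0.118,-0.118,-0.118])

```text
t: 24.75
eef_pos: [0.5829, -0.0895, 0.1565]
orientation: [-2.223, -2.219, 0.001]
wrist_force: [-0.2, 0.2, -6.4]
gripper_width: 0.0297
grip_force: 30.0
```

```bash
python3 st.py; python3 - <<'E'
from h import *
f=cam("side"); P=cloud(f); cv2.imwrite("pics/side1.png",cv2.resize(f["color"][170:320,250:420],None,fx=4,fy=4,interpolation=cv2.INTER_CUBIC))
E
```

```text
24.9 [ 0.5829 -0.0895  0.1565] [ 0.5822 -0.0893  0.1557] ori [-2.2205 -2.2184  0.0032] F [-0.5 -0.1 -6.8] 0.029847784284108503 29.992457628250122
```

View pics/side1.png

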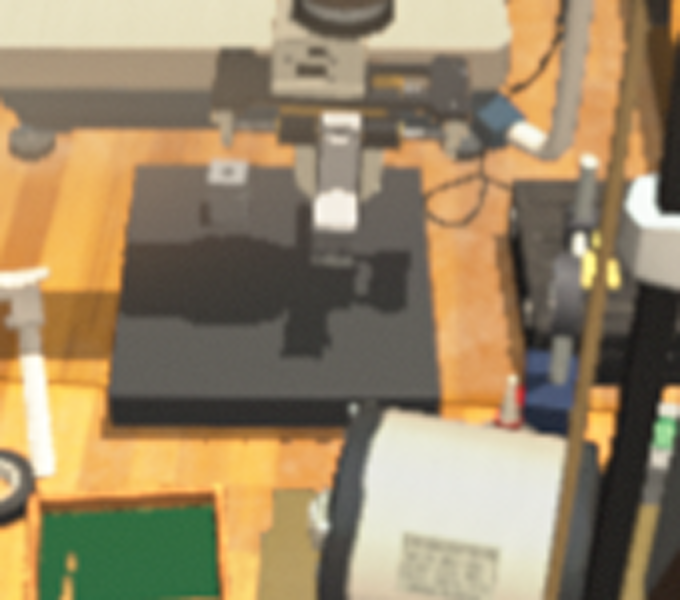

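The side view shows the bar held level by its middle, above the plate. I now move it sideways so the far roller is over the stack.

>>> step_arm(gripper=[-1,-1,-1,-1,-1,-1,-1,-1], translation=[[-0.3,-3,0],[-0.6,-6,0],[-0.8,-8.5,0],[-0.8,-9.3,0],[-0.8,-9.3,0],[-0.8,-9.3,0],[-0.8,-9.3,0],[-0.8,-9.3,0]], turn=[0,0,0,0,0,0,0,0])

```text
t: 25.8
eef_pos: [0.4918, -0.0971, 0.1576]
orientation: [2.221, 2.222, 0.001]
wrist_force: [0.2, -0.8, -7.2]
gripper_width: 0.0299
grip_force: 30.0
```

```bash
python3 st.py; cat > bar.py <<'E'
from h import *
def barfit():
    for c in ["scene","side"]:
        f=cam(c); P=cloud(f); X,Y,Z=P[...,0],P[...,1],P[...,2]
        o=env.outline_of(f,"bar_mid")
        if not o: print(c,"none"); continue
        q=P[o[0]["region"]&np.isfinite(Z)&(abs(X-.49)<.05)&(Z>.07)&(Z<.19)]
        for y in np.arange(-.21,.03,.02):
            s=q[(q[:,1]>=y)&(q[:,1]<y+.02)]
            if len(s)>4: print(c,"y",y.round(2),"n",len(s),"z90",np.percentile(s[:,2],90).round(4),"x",np.percentile(s[:,0],[5,95]).round(4))
        print(c,o[0]["conf"],"ymin/max",q[:,1].min().round(4),q[:,1].max().round(4))
        for n in ["roller_far_end","roller_stop_end","bar_mid"]:
            for m in env.mark_of(f,n)[:1]: print(n,m["conf"],m["pixel"])
barfit()
E
python3 bar.py
```

```text
25.95 [ 0.4918 -0.0971  0.1576] [ 0.4913 -0.0972  0.1575] ori [-2.2210e+00 -2.2217e+00 -3.0000e-04] F [ 0.   0.1 -5.9] 0.03010585142789934 29.99239683151245
scene y -0.11 n 17 z90 0.1649 x [0.4819 0.5018]
scene y -0.09 n 55 z90 0.1642 x [0.4726 0.4989]
scene y -0.07 n 72 z90 0.1641 x [0.4711 0.4996]
scene y -0.05 n 72 z90 0.1643 x [0.4722 0.4984]
scene y -0.03 n 99 z90 0.1639 x [0.4733 0.5013]
scene y -0.01 n 17 z90 0.1654 x [0.4717 0.4987]
scene 0.92 ymin/max -0.1064 -0.006
roller_far_end 0.66 [198.1, 349.2]
roller_stop_end 0.62 [218.0, 444.8]
bar_mid 0.76 [183.7, 368.0]
side y -0.21 n 68 z90 0.1756 x [0.4765 0.5055]
side y -0.19 n 45 z90 0.1775 x [0.4796 0.5062]
side y -0.17 n 45 z90 0.1651 x [0.4786 0.506 ]
side y -0.15 n 49 z90 0.1646 x [0.4781 0.5063]
side y -0.13 n 41 z90 0.166 x [0.478  0.5043]
side y -0.11 n 40 z90 0.1646 x [0.4777 0.5028]
side y -0.09 n 31 z90 0.1639 x [0.478 0.501]
side y -0.07 n 15 z90 0.1649 x [0.4803 0.4996]
side y -0.05 n 13 z90 0.1649 x [0.4822 0.495 ]
side 0.85 ymin/max -0.1963 -0.0373
roller_far_end 0.7 [202.8, 307.7]
roller_stop_end 0.6 [232.5, 302.7]
bar_mid 0.79 [215.1, 300.7]
```

>>> step_arm(gripper=[-1,-1,-1,-1,-1,-1,-1,-1], translation=[[0,-0.1,1.5],[0,-0.1,3],[0,-0.1,3.4],[0,-0.1,3.6],[0,-0.1,3.8],[0,-0.1,4.0],[0,-0.1,4.2],[0,-0.1,4.2]], turn=[0,0,0,0,0,0,0,0])

```text
t: 27.3
eef_pos: [0.4901, -0.0978, 0.1158]
orientation: [2.221, 2.22, 0.001]
wrist_force: [-2.2, -1.7, -2.0]
gripper_width: 0.0295
grip_force: 30.0
```

```bash
python3 st.py; python3 bar.py | grep side; python3 stack.py .057 | grep scene
```

```text
27.45 [ 0.4901 -0.0978  0.1158] [ 0.4901 -0.0976  0.1158] ori [2.2211e+00 2.2207e+00 8.0000e-04] F [-1.  -2.7 -1.2] 0.02983623473927991 29.99463379383087
side y -0.21 n 68 z90 0.125 x [0.4783 0.5049]
side y -0.19 n 24 z90 0.1217 x [0.4797 0.5061]
side y -0.17 n 55 z90 0.1167 x [0.4778 0.5053]
side y -0.15 n 54 z90 0.1192 x [0.4781 0.5058]
side y -0.13 n 47 z90 0.1416 x [0.4775 0.5042]
side y -0.11 n 41 z90 0.1237 x [0.4778 0.5022]
side y -0.09 n 35 z90 0.1252 x [0.4775 0.5004]
side y -0.07 n 15 z90 0.1276 x [0.4814 0.4963]
side y -0.05 n 7 z90 0.1266 x [0.4784 0.4938]
side 0.67 ymin/max -0.1967 -0.0444
scene 641 z [0.0761 0.1195 0.1325] [[0.4827, -0.0505], [98.7848, 83.7542], 89.921]
```

>>> step_arm(gripper=[-1,-1,-1,-1,-1,-1,-1,-1], translation=[[0,0,0.3],[0,0,0.6],[0,0,0.9],[0,0,1.1],[0,0,1.3],[0,0,1.5],[0,0,1.6],[0,0,1.6]], turn=[0,0,0,0,0,0,0,0])

```text
t: 28.9
eef_pos: [0.4898, -0.0974, 0.1007]
orientation: [2.221, 2.221, -0.0]
wrist_force: [-3.5, -1.7, 11.3]
gripper_width: 0.0297
grip_force: 30.0
```

```bash
python3 st.py; python3 bar.py | grep -v mid; python3 - <<'E'
from h import *
f=cam("scene"); cv2.imwrite("pics/scene2.png",cv2.resize(f["color"][140:290,260:480],None,fx=3.5,fy=3.5,interpolation=cv2.INTER_CUBIC))
E
```

```text
29.05 [ 0.4898 -0.0974  0.1007] [ 0.4898 -0.0974  0.1006] ori [ 2.2213e+00  2.2210e+00 -3.0000e-04] F [-4.3 -0.9 11.2] 0.030082413677284283 30.001603066921234
scene y -0.11 n 15 z90 0.1102 x [0.4793 0.4991]
scene y -0.09 n 53 z90 0.1134 x [0.4694 0.4965]
scene y -0.07 n 53 z90 0.122 x [0.4698 0.4949]
scene y -0.05 n 59 z90 0.1269 x [0.4692 0.4959]
scene y -0.03 n 111 z90 0.1322 x [0.471  0.4974]
scene 0.9 ymin/max -0.1034 -0.01
roller_far_end 0.74 [207.5, 352.0]
roller_stop_end 0.69 [203.4, 380.6]
side y -0.21 n 32 z90 0.0932 x [0.4774 0.5041]
side y -0.19 n 37 z90 0.086 x [0.4782 0.5053]
side y -0.17 n 60 z90 0.0905 x [0.4774 0.5043]
side y -0.15 n 62 z90 0.0963 x [0.4773 0.5055]
side y -0.13 n 62 z90 0.1072 x [0.4782 0.5038]
side y -0.11 n 50 z90 0.1101 x [0.4775 0.502 ]
side y -0.09 n 33 z90 0.1134 x [0.476  0.4993]
side y -0.07 n 16 z90 0.1217 x [0.4799 0.494 ]
side 0.75 ymin/max -0.1948 -0.0565
roller_stop_end 0.72 [252.6, 302.7]
```

View pics/scene2.png

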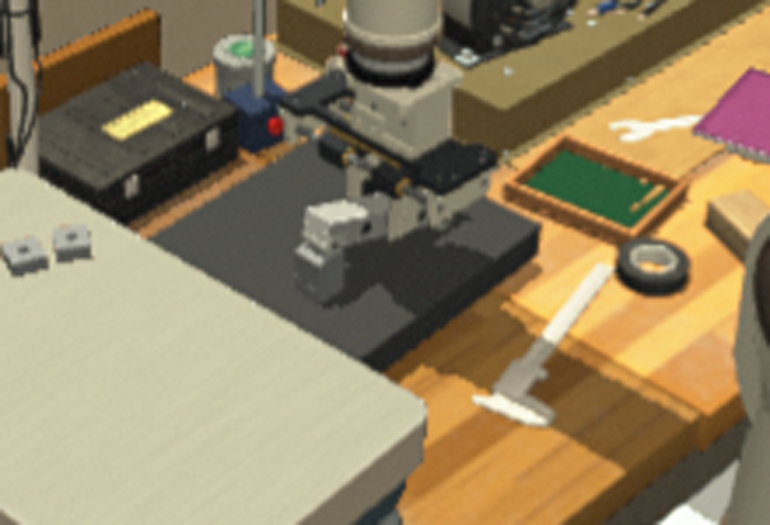

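The scene view shows the bar sloping, its far end on the stack, with the stop end down on the plate. I release it and look again.

>>> step_arm(gripper=[-0.2,0,0,0,0,0,0,0], translation=[[0,0,0],[0,0,0],[0,0,0],[0,0,0],[0,0,-2],[0,0,-5],[0,0,-9],[0,0,-9]], turn=[0,0,0,0,0,0,0,0])

```text
t: 30.45
eef_pos: [0.4933, -0.0976, 0.1943]
orientation: [2.216, 2.216, 0.008]
wrist_force: [1.2, 0.2, -0.1]
gripper_width: 0.0462
grip_force: 0.0
```

>>> step_arm(gripper=[0.3,0.3,0.3,0.3,0.3,0.3,0.3,0.3], translation=[[-2,1,-4],[-4,2,-8],[-6,2,-12],[-8,2,-16],[-8,2,-16],[-8,2,-16],[-8,2,-16],[-8,2,-16]], turn=[0,0,0,0,0,0,0,0])

```text
t: 31.25
eef_pos: [0.5089, -0.1763, 0.3477]
orientation: [-2.218, -2.221, 0.002]
wrist_force: [0.6, -0.4, -0.6]
gripper_width: 0.0594
grip_force: 0.0
```

```bash
python3 st.py; cat > barw.py <<'E'
from h import *
import sys
f=cam("wrist"); P=cloud(f); X,Y,Z=P[...,0],P[...,1],P[...,2]; cv2.imwrite("pics/%s.png"%sys.argv[1],f["color"])
m=(X>.43)&(X<.55)&(Y>-.23)&(Y<.05)&(Z>.068)&(Z<.16)
n,l,st,_=cv2.connectedComponentsWithStats(m.astype(np.uint8)); k=1+st[1:,4].argmax(); q=P[l==k]
print(rect(q),"y",q[:,1].min(),q[:,1].max())
for y in np.arange(-.2,.02,.02):
    s=q[(q[:,1]>=y)&(q[:,1]<y+.02)]
    if len(s)>9: print("y",y.round(2),len(s),"z10/50/90",np.percentile(s[:,2],[10,50,90]).round(4),"x",np.percentile(s[:,0],[2,50,98]).round(4))
E
python3 barw.py bar1
```

```text
31.4 [ 0.5089 -0.1763  0.3477] [ 0.5092 -0.1765  0.3482] ori [-2.2190e+00 -2.2214e+00  1.0000e-03] F [0.5 0.3 0.3] 0.05999764668369081 0.0
(array([ 0.48956772, -0.10092922]), (187.33763122558594, 30.567501068115234), 89.88214874267578) y -0.19459437151788234 -0.00729011701534335
y -0.2 330 z10/50/90 [0.0786 0.0855 0.0914] x [0.4756 0.4899 0.5036]
y -0.18 374 z10/50/90 [0.0807 0.0833 0.086 ] x [0.4754 0.49   0.5036]
y -0.16 399 z10/50/90 [0.0867 0.0894 0.0918] x [0.4753 0.4895 0.5037]
y -0.14 465 z10/50/90 [0.093  0.0959 0.0983] x [0.4752 0.4898 0.5038]
y -0.12 482 z10/50/90 [0.0996 0.1021 0.1045] x [0.4752 0.4895 0.504 ]
y -0.1 555 z10/50/90 [0.1051 0.1078 0.1105] x [0.4752 0.4898 0.5041]
y -0.08 606 z10/50/90 [0.1113 0.1142 0.1168] x [0.4752 0.4897 0.5042]
y -0.06 689 z10/50/90 [0.1178 0.1206 0.1233] x [0.4752 0.4896 0.5043]
y -0.04 767 z10/50/90 [0.1239 0.1269 0.1297] x [0.4751 0.49   0.505 ]
y -0.02 172 z10/50/90 [0.11   0.1302 0.1315] x [0.4754 0.4917 0.505 ]
```

View pics/bar1.png

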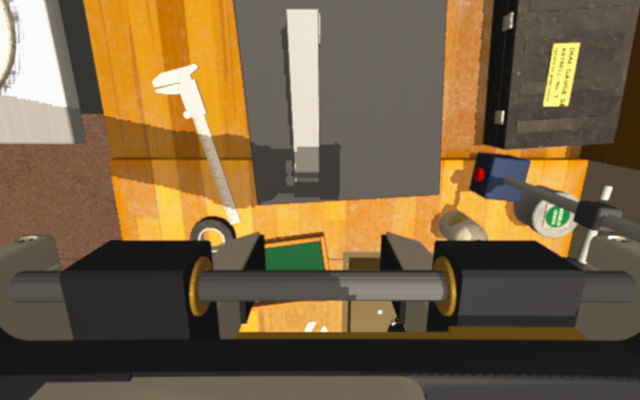

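The wrist view shows the bar lying straight along y from (303,15) to (307,180), on the stack, with a measured slope of 17.5°. Next is the gib.

>>> step_arm(gripper=[0.3,0.3,0.3,0.3,0.3,0.3,0.3,0.3], translation=[[4,1,-1],[8,2,-2],[12,3,-3],[16,4,-4],[20,4,-4],[24,4,-4],[28,4,-4],[30,4,-4]], turn=[0,0,0,0,0,0,0,0])

```text
t: 32.3
eef_pos: [0.5488, 0.1275, 0.3897]
orientation: [-2.215, -2.226, -0.002]
wrist_force: [0.3, 0.9, -0.2]
gripper_width: 0.0594
grip_force: 0.0
```

>>> step_arm(gripper=[0.3,0.3,0.3,0.3,0.3,0.3,0.3,0.3], translation=[[4,0,0],[8,0,0],[10,0,0],[10,0,0],[10,0,0],[10,0,0],[10,0,0],[10,0,0]], turn=[0,0,0,0,0,0,0,0])

```text
t: 33.1
eef_pos: [0.5501, 0.2213, 0.3896]
orientation: [2.223, 2.219, -0.0]
wrist_force: [0.1, 0.2, 0.2]
gripper_width: 0.0597
grip_force: 0.0
```

```bash
python3 st.py; python3 plat.py plat4
```

```text
33.25 [0.5501 0.2213 0.3896] [0.5499 0.2218 0.3897] ori [2.2223e+00 2.2203e+00 1.0000e-04] F [-0.   0.6 -0.7] 0.05961637319805253 0.0
[0.5498 0.2224 0.3896] [2.2218e+00 2.2209e+00 2.0000e-04]
platform z 0.1336308254035146 (array([0.57740527, 0.25306644]), (656.6009521484375, 285.2041015625), 3.824333429336548)
[301, 35, 41, 76, 2114] zmax 0.1785 med 0.1665 rect [[0.5481, 0.3265], [30.0434, 70.651], 10.7356]
  y 0.29 z 0.177 x 0.539 0.5685
  y 0.3 z 0.1744 x 0.5369 0.5674
  y 0.31 z 0.1714 x 0.5349 0.5664
  y 0.32 z 0.1681 x 0.5329 0.5644
  y 0.33 z 0.1647 x 0.5307 0.5624
  y 0.34 z 0.1617 x 0.5288 0.5604
  y 0.35 z 0.1585 x 0.5278 0.5583
  y 0.36 z 0.1562 x 0.539 0.5563
[608, 113, 32, 130, 2147] zmax 0.1822 med 0.1527 rect [[0.8993, 0.2093], [4.9055, 132.4155], 0.2131]
  y 0.141 z 0.1722 x 0.8977 0.9015
  y 0.151 z 0.1718 x 0.8977 0.9013
  y 0.161 z 0.1702 x 0.8979 0.9019
  y 0.171 z 0.1674 x 0.8974 0.9016
  y 0.181 z 0.1654 x 0.8969 0.902
  y 0.191 z 0.1628 x 0.8976 0.9018
  y 0.201 z 0.1606 x 0.898 0.9017
  y 0.211 z 0.1581 x 0.8979 0.9011
  y 0.221 z 0.1559 x 0.8981 0.9012
  y 0.231 z 0.1537 x 0.8974 0.9008
  y 0.241 z 0.1511 x 0.898 0.901
  y 0.251 z 0.1493 x 0.8973 0.9008
  y 0.261 z 0.1466 x 0.8977 0.9014
  y 0.271 z 0.1444 x 0.8975 0.9011
  y 0.281 z 0.1424 x 0.8984 0.9012
[354, 170, 33, 33, 660] zmax 0.1508 med 0.1484 rect [[0.6056, 0.2029], [30.1869, 30.2263], 71.4764]
[341, 201, 35, 34, 623] zmax 0.1508 med 0.1483 rect [[0.5927, 0.1636], [30.1241, 30.6931], 57.8186]
```

View pics/plat4.png

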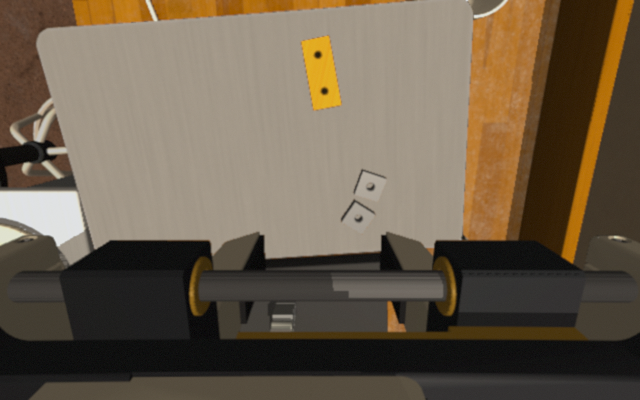

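The wrist view shows the gib at (321,73) with its thick end towards (327,105), and the two remaining blocks at (370,186) and (358,216). I pick up the gib.

>>> step_arm(gripper=[0.3,0.3,0.3,0.3,0.3,0.3,0.3,0.3], translation=[[3,-0.2,2],[6,-0.2,5],[9,-0.2,8],[10.5,-0.2,12],[10.5,-0.2,15],[10.5,-0.2,17],[10.5,-0.2,17],[10.5,-0.2,17]], turn=[-0.1,-0.187,-0.187,-0.187,-0.187,-0.187,-0.187,-0.187])

```text
t: 34.15
eef_pos: [0.5479, 0.3277, 0.2199]
orientation: [-2.004, -2.419, -0.0]
wrist_force: [0.1, -0.2, 0.6]
gripper_width: 0.0595
grip_force: 0.0
```

>>> step_arm(gripper=[0.3,0.3,0.3,0.3,-1,-1,-1,-1], translation=[[0,0,3],[0,0,5.5],[0,0,6],[0,0,6],[0,0,6],[0,0,6],[0,0,6],[0,0,6]], turn=[0,0,0,0,0,0,0,0])

```text
t: 34.95
eef_pos: [0.5481, 0.3279, 0.1604]
orientation: [2.004, 2.419, 0.002]
wrist_force: [-0.1, -0.2, 0.4]
gripper_width: 0.032
grip_force: 0.0
```

>>> step_arm(gripper=[-1,-1,-1,-1,-1,-1,-1,-1], translation=[[0,0,0],[0,0,0],[0,0,-4],[0,0,-8],[0,0,-12],[0,0,-15],[0,0,-15],[0,0,-15]], turn=[0,0,0,0,0.1,0.187,0.187,0.187])

```text
t: 35.75
eef_pos: [0.5472, 0.3273, 0.3086]
orientation: [2.219, 2.223, -0.002]
wrist_force: [-0.6, -0.5, -4.5]
gripper_width: 0.0301
grip_force: 30.0
```

>>> step_arm(gripper=[-1,-1,-1,-1,-1,-1,-1,-1], translation=[[-4,-1,0],[-8,-2,0],[-12,-3,0],[-16,-4,0],[-20,-5,0],[-24,-5.9,0],[-28,-5.9,0],[-30,-5.9,0]], turn=[0,0,0,0,0,0,0,0])

```text
t: 36.55
eef_pos: [0.4864, 0.0227, 0.3066]
orientation: [-2.223, -2.216, 0.009]
wrist_force: [-0.3, 0.1, -3.5]
gripper_width: 0.0298
grip_force: 30.0
```

>>> step_arm(gripper=[-1,-1,-1,-1,-1,-1,-1,-1], translation=[[-4,0,2],[-8,0,4],[-12,0,6],[-16,0,8],[-18,0,10],[-18,0,11],[-18,0,11],[-18,0,11]], turn=[0,0,0,0,0,0,0,0])

```text
t: 37.35
eef_pos: [0.488, -0.1507, 0.1985]
orientation: [-2.217, -2.222, 0.001]
wrist_force: [0.4, 0.4, -4.2]
gripper_width: 0.0301
grip_force: 30.0
```

```bash
python3 st.py; cat > gib.py <<'E'
from h import *
for c in ["scene","side"]:
    f=cam(c); P=cloud(f); X,Y,Z=P[...,0],P[...,1],P[...,2]; g=f["color"].astype(int)
    m=(g[...,2]>g[...,0]+40)&(abs(X-.49)<.06)&(Y>-.23)&(Y<-.05)&(Z>.075)&(Z<.27)
    if m.sum()<8: print(c,"none"); continue
    q=P[m]; print(c,m.sum(),"min",q.min(0).round(4),"max",q.max(0).round(4))
    for y in np.arange(-.23,-.05,.015):
        s=q[(q[:,1]>=y)&(q[:,1]<y+.015)]
        if len(s)>3: print(" y",y.round(3),len(s),"z",np.percentile(s[:,2],[10,50,90]).round(4),"x",np.percentile(s[:,0],[5,95]).round(4))
E
python3 gib.py
```

```text
37.5 [ 0.488  -0.1507  0.1985] [ 0.4891 -0.151   0.1998] ori [2.2182e+00 2.2235e+00 1.3000e-03] F [ 0.3  0.4 -3.3] 0.0299105913003157 29.99901294708252
scene 231 min [ 0.4382 -0.1982  0.0869] max [ 0.5358 -0.1141  0.2699]
 y -0.2 14 z [0.0891 0.0916 0.1947] x [0.4719 0.5005]
 y -0.17 12 z [0.1973 0.2083 0.21  ] x [0.4563 0.5005]
 y -0.155 47 z [0.1887 0.2043 0.211 ] x [0.469  0.5009]
 y -0.14 79 z [0.1837 0.1999 0.2678] x [0.469  0.5198]
 y -0.125 79 z [0.1789 0.1926 0.2556] x [0.4512 0.5073]
side 412 min [ 0.4304 -0.1924  0.1753] max [ 0.5495 -0.1176  0.27  ]
 y -0.2 144 z [0.181  0.2048 0.2571] x [0.446  0.5335]
 y -0.185 84 z [0.1959 0.256  0.2688] x [0.439  0.5364]
 y -0.17 125 z [0.1953 0.211  0.2248] x [0.4596 0.5209]
 y -0.155 25 z [0.2028 0.2057 0.2225] x [0.4728 0.5023]
 y -0.14 26 z [0.1994 0.2019 0.2687] x [0.4777 0.5373]
 y -0.125 8 z [0.197  0.1977 0.2621] x [0.4808 0.5454]
```

>>> step_arm(gripper=[-1,-1,-1,-1,-1,-1,-1,-1], translation=[[0,0,3],[-0.1,0,6],[-0.1,0,7],[-0.1,0,7.3],[-0.1,0,7.5],[-0.1,0,7.7],[-0.1,0,7.9],[-0.1,0,7.9]], turn=[0,0,0,0,0,0,0,0])

```text
t: 38.45
eef_pos: [0.4899, -0.1544, 0.1227]
orientation: [2.22, 2.219, 0.001]
wrist_force: [-2.8, -0.9, 5.1]
gripper_width: 0.03
grip_force: 30.0
```

```bash
python3 st.py; python3 gib.py
```

```text
38.6 [ 0.4899 -0.1544  0.1227] [ 0.4899 -0.1544  0.1227] ori [2.2196e+00 2.2186e+00 1.1000e-03] F [-2.5 -1.5  7.1] 0.029469879820404072 30.002316534519196
scene 235 min [ 0.4363 -0.1989  0.0849] max [ 0.5335 -0.1172  0.2662]
 y -0.2 8 z [0.0923 0.1847 0.266 ] x [0.4373 0.4755]
 y -0.17 13 z [0.1265 0.1289 0.1311] x [0.4704 0.502 ]
 y -0.155 55 z [0.1107 0.127  0.1379] x [0.4711 0.5187]
 y -0.14 89 z [0.1111 0.1254 0.1938] x [0.4478 0.5203]
 y -0.125 68 z [0.1018 0.1134 0.1742] x [0.4587 0.5027]
side 652 min [ 0.4303 -0.1968  0.0824] max [ 0.5477 -0.0955  0.2693]
 y -0.2 189 z [0.1044 0.136  0.2656] x [0.4454 0.5048]
 y -0.185 277 z [0.1363 0.2173 0.2459] x [0.442  0.5077]
 y -0.17 63 z [0.1143 0.1315 0.2664] x [0.4444 0.5056]
 y -0.155 35 z [0.1259 0.1288 0.2665] x [0.4418 0.5185]
 y -0.14 76 z [0.1231 0.198  0.2467] x [0.4443 0.5424]
 y -0.125 5 z [0.1199 0.1207 0.2317] x [0.4504 0.5303]
 y -0.11 7 z [0.1015 0.1056 0.1071] x [0.4786 0.4953]
```

>>> step_arm(gripper=[-1,-1,-1,-1,-1,-1,-1,-1], translation=[[0.3,0,0.1],[0.3,0,0.2],[0.3,0,0.3],[0.3,0,0.4],[0.3,0,0.5],[0.3,0,0.6],[0.3,0,0.7],[0.3,0,0.7]], turn=[0,0,0,0,0,0,0,0])

```text
t: 39.55
eef_pos: [0.4914, -0.1537, 0.1191]
orientation: [2.217, 2.214, 0.0]
wrist_force: [-10.3, -3.6, 33.6]
gripper_width: 0.0298
grip_force: 30.0
```

```bash
python3 st.py; python3 gib.py | grep -A9 side;  python3 - <<'E'
from h import *
f=cam("side"); cv2.imwrite("pics/side3.png",cv2.resize(f["color"][190:290,250:370],None,fx=5,fy=5,interpolation=cv2.INTER_CUBIC))
E
```

```text
39.7 [ 0.4914 -0.1537  0.1191] [ 0.4914 -0.1537  0.1191] ori [2.2172e+00 2.2139e+00 5.0000e-04] F [-9.6 -3.3 33.3] 0.02981161805958735 30.0280299782753
side 655 min [ 0.4315 -0.1973  0.0921] max [ 0.5478 -0.1012  0.2658]
 y -0.2 176 z [0.1002 0.1304 0.2616] x [0.4485 0.5072]
 y -0.185 285 z [0.1316 0.2146 0.2524] x [0.4426 0.5072]
 y -0.17 72 z [0.1214 0.1293 0.2622] x [0.4441 0.5143]
 y -0.155 39 z [0.1236 0.125  0.2615] x [0.4433 0.5037]
 y -0.14 77 z [0.1211 0.1924 0.2598] x [0.4445 0.5423]
 y -0.125 4 z [0.119  0.1908 0.2628] x [0.4429 0.4944]
```

View pics/side3.png

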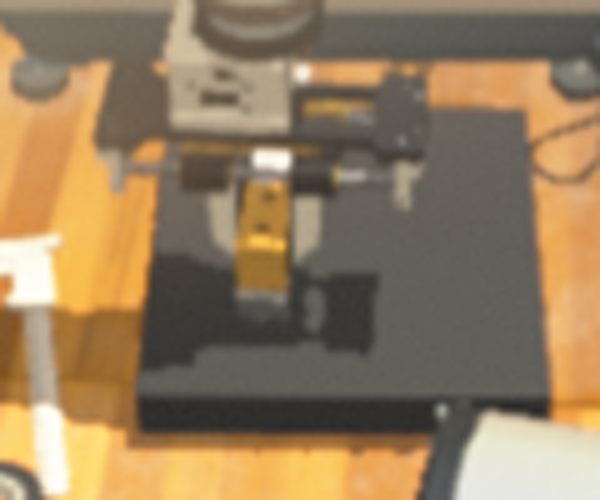

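The side view shows the gib over the stop end, not fully seated. The force is 33 N, so it has probably caught on the stop's edge. I lift a little, shift uphill and lower again.

>>> step_arm(gripper=[-1,-1,-1,-1,-1,-1,-1,-1], translation=[[0,0,-0.5],[0,0,-1],[0.3,-0.1,-1],[0.6,-0.1,-1],[0.6,-0.1,-1],[0.6,-0.1,-1],[0.6,-0.1,-1],[0.6,-0.1,-1]], turn=[0,0,0,0,0,0,0,0])

```text
t: 40.7
eef_pos: [0.4876, -0.1444, 0.1233]
orientation: [-2.221, -2.221, 0.0]
wrist_force: [-0.2, 0.5, -4.1]
gripper_width: 0.03
grip_force: 30.0
```

```bash
python3 st.py; python3 gib.py; python3 bar.py | grep -v mid
```

```text
40.85 [ 0.4876 -0.1444  0.1233] [ 0.4876 -0.1444  0.1234] ori [-2.2215 -2.2212  0.    ] F [ 0.6  0.2 -3.9] 0.02988632890551809 29.992148280143738
scene 233 min [ 0.4309 -0.1938  0.0891] max [ 0.5291 -0.1073  0.2692]
 y -0.185 9 z [0.1126 0.2589 0.2679] x [0.4321 0.4705]
 y -0.17 9 z [0.1303 0.2159 0.243 ] x [0.4339 0.506 ]
 y -0.155 20 z [0.128  0.1309 0.134 ] x [0.4726 0.4967]
 y -0.14 55 z [0.1092 0.1278 0.135 ] x [0.4682 0.4989]
 y -0.125 123 z [0.1093 0.1257 0.1952] x [0.4425 0.5114]
 y -0.11 15 z [0.1059 0.1098 0.1211] x [0.4638 0.4942]
side 684 min [ 0.4313 -0.1897  0.0922] max [ 0.5498 -0.0888  0.2699]
 y -0.2 11 z [0.1322 0.1372 0.2624] x [0.4479 0.4986]
 y -0.185 238 z [0.1057 0.1577 0.2662] x [0.4417 0.5033]
 y -0.17 259 z [0.1343 0.2184 0.2453] x [0.4429 0.5037]
 y -0.155 58 z [0.1271 0.1324 0.2674] x [0.4406 0.5045]
 y -0.14 69 z [0.1271 0.197  0.2669] x [0.4414 0.5326]
 y -0.125 44 z [0.1244 0.1995 0.2509] x [0.4414 0.5441]
 y -0.095 5 z [0.1065 0.108  0.1087] x [0.4769 0.4881]
scene y -0.19 n 20 z90 0.0833 x [0.4691 0.4817]
scene y -0.17 n 19 z90 0.0881 x [0.4712 0.477 ]
scene y -0.15 n 22 z90 0.09 x [0.4704 0.4739]
scene y -0.13 n 24 z90 0.0965 x [0.4705 0.4773]
scene y -0.11 n 56 z90 0.1078 x [0.4696 0.498 ]
scene y -0.09 n 53 z90 0.1151 x [0.4693 0.498 ]
scene y -0.07 n 55 z90 0.121 x [0.4686 0.4958]
scene y -0.05 n 61 z90 0.1265 x [0.4701 0.496 ]
scene y -0.03 n 102 z90 0.1304 x [0.4702 0.496 ]
scene 0.68 ymin/max -0.1885 -0.0091
roller_far_end 0.72 [208.8, 350.6]
roller_stop_end 0.61 [203.6, 380.3]
side y -0.21 n 19 z90 0.0946 x [0.4773 0.5042]
side y -0.19 n 50 z90 0.0887 x [0.4799 0.5057]
side 0.57 ymin/max -0.1949 -0.1681
roller_stop_end 0.62 [250.4, 301.8]
```

>>> step_arm(gripper=[-1,-1,-1,-1,-1,-1,-1,-1], translation=[[-0.2,0.2,0],[-0.2,0.2,0.1],[-0.2,0.2,0.2],[-0.2,0.2,0.3],[-0.2,0.2,0.4],[-0.2,0.2,0.5],[-0.2,0.2,0.5],[-0.2,0.2,0.5]], turn=[0,0,0,0,0,0,0,0])

```text
t: 42.3
eef_pos: [0.4901, -0.1472, 0.1196]
orientation: [2.221, 2.22, -0.0]
wrist_force: [-2.7, -1.4, 5.6]
gripper_width: 0.0297
grip_force: 30.0
```

```bash
python3 st.py; python3 gib.py|grep -v "2[456]..."
```

```text
42.45 [ 0.4901 -0.1472  0.1196] [ 0.4901 -0.1472  0.1196] ori [ 2.2208e+00  2.2198e+00 -2.0000e-04] F [-1.8 -1.1  5.5] 0.02977928209042042 30.000848472118378
```

>>> step_arm(gripper=[-1,-1,-1,-1,-1], translation=[[0,0,0.1],[0,0,0.2],[0,0,0.3],[0,0,0.3],[0,0,0.3]], turn=[0,0,0,0,0])

```text
t: 43.1
eef_pos: [0.4901, -0.1479, 0.1167]
orientation: [2.221, 2.219, -0.001]
wrist_force: [-2.2, -3.3, 5.9]
gripper_width: 0.0299
grip_force: 30.0
```

```bash
python3 st.py; cat > gibtop.py <<'E'
from h import *
# yellow pixels: fit top line z(y) from scene+side
for c in ["scene","side","wrist"]:
    f=cam(c); P=cloud(f); X,Y,Z=P[...,0],P[...,1],P[...,2]; g=f["color"].astype(int)
    m=(g[...,2]>g[...,0]+70)&(g[...,1]>g[...,0]+35)&(abs(X-.49)<.018)&(Y>-.215)&(Y<-.08)&(Z>.085)&(Z<.15)
    q=P[m]
    if len(q)<12: print(c,"few",len(q)); continue
    print(c,len(q),"y",np.percentile(q[:,1],[1,99]).round(4),"x",np.percentile(q[:,0],[2,98]).round(4))
    pts=[(y+.004,np.percentile(s[:,2],80).round(4),len(s)) for y in np.arange(-.21,-.09,.008) for s in [q[(q[:,1]>=y)&(q[:,1]<y+.008)]] if len(s)>4]
    print([(round(a,3),b,n) for a,b,n in pts])
E
python3 gibtop.py
```

```text
43.25 [ 0.4901 -0.1479  0.1167] [ 0.4901 -0.1479  0.1167] ori [ 2.2210e+00  2.2188e+00 -1.1000e-03] F [-2.1 -3.1  6.1] 0.030305191904109654 30.001234710216522
scene 124 y [-0.1576 -0.1095] x [0.4721 0.4998]
[(np.float64(-0.15), np.float64(0.1251), 8), (np.float64(-0.142), np.float64(0.1248), 12), (np.float64(-0.134), np.float64(0.1236), 26), (np.float64(-0.126), np.float64(0.1239), 18), (np.float64(-0.118), np.float64(0.1221), 29), (np.float64(-0.11), np.float64(0.1168), 26)]
side 204 y [-0.1923 -0.1197] x [0.4764 0.5045]
[(np.float64(-0.19), np.float64(0.1247), 40), (np.float64(-0.182), np.float64(0.1252), 50), (np.float64(-0.174), np.float64(0.1251), 17), (np.float64(-0.166), np.float64(0.1266), 18), (np.float64(-0.158), np.float64(0.1255), 17), (np.float64(-0.15), np.float64(0.126), 17), (np.float64(-0.142), np.float64(0.1254), 14), (np.float64(-0.134), np.float64(0.1236), 16), (np.float64(-0.126), np.float64(0.1243), 12)]
wrist 7592 y [-0.1725 -0.1114] x [0.4752 0.5036]
[(np.float64(-0.174), np.float64(0.1246), 337), (np.float64(-0.166), np.float64(0.1246), 1034), (np.float64(-0.158), np.float64(0.1243), 578), (np.float64(-0.142), np.float64(0.1236), 757), (np.float64(-0.134), np.float64(0.1234), 1073), (np.float64(-0.126), np.float64(0.1231), 1284), (np.float64(-0.118), np.float64(0.1224), 1755), (np.float64(-0.11), np.float64(0.1101), 774)]
```

>>> step_arm(gripper=[-1,-1,-1,-1,-1,-1,-1,-1], translation=[[0,0,0.05],[-0.1,0,0.1],[-0.2,0,0.13],[-0.3,0,0.16],[-0.4,0,0.19],[-0.5,0,0.22],[-0.5,0,0.22],[-0.5,0,0.22]], turn=[0,0,0,0,0,0,0,0])

```text
t: 44.25
eef_pos: [0.4908, -0.1506, 0.1146]
orientation: [2.22, 2.221, 0.003]
wrist_force: [-1.6, 1.9, 7.4]
gripper_width: 0.0295
grip_force: 30.0
```

```bash
python3 st.py; python3 gibtop.py | tail -2; python3 bar.py | grep -v mid
```

```text
44.4 [ 0.4908 -0.1506  0.1146] [ 0.4908 -0.1506  0.1146] ori [2.2199 2.2213 0.0026] F [-1.4  2.4  6.9] 0.02996433799955315 29.999504878571983
wrist 7627 y [-0.176  -0.1138] x [0.4759 0.5044]
[(np.float64(-0.174), np.float64(0.1218), 726), (np.float64(-0.166), np.float64(0.1219), 1041), (np.float64(-0.158), np.float64(0.1221), 178), (np.float64(-0.142), np.float64(0.1219), 1054), (np.float64(-0.134), np.float64(0.1219), 1153), (np.float64(-0.126), np.float64(0.1219), 1294), (np.float64(-0.118), np.float64(0.1205), 2046), (np.float64(-0.11), np.float64(0.1031), 132)]
scene y -0.19 n 12 z90 0.0818 x [0.4711 0.4751]
scene y -0.17 n 19 z90 0.0848 x [0.4697 0.4756]
scene y -0.15 n 20 z90 0.0907 x [0.4688 0.4756]
scene y -0.13 n 39 z90 0.0994 x [0.4683 0.4909]
scene y -0.11 n 50 z90 0.107 x [0.4708 0.4965]
scene y -0.09 n 54 z90 0.114 x [0.4695 0.496 ]
scene y -0.07 n 56 z90 0.119 x [0.4687 0.4973]
scene y -0.05 n 59 z90 0.1262 x [0.4698 0.4973]
scene y -0.03 n 122 z90 0.1301 x [0.4701 0.4984]
scene 0.95 ymin/max -0.1895 -0.0105
roller_far_end 0.95 [208.3, 352.5]
roller_stop_end 0.81 [206.1, 378.1]
side none
```

>>> step_arm(gripper=[-1,-1,-1,-1,-1,-1], translation=[[-0.1,0,0.02],[-0.2,0,0.05],[-0.3,0,0.08],[-0.4,0,0.1],[-0.4,0,0.1],[-0.4,0,0.1]], turn=[0,0,0,0,0,0])

```text
t: 45.55
eef_pos: [0.4911, -0.1543, 0.1135]
orientation: [2.22, 2.221, 0.003]
wrist_force: [0.3, 2.7, 6.7]
gripper_width: 0.0299
grip_force: 30.0
```

```bash
python3 st.py; python3 gibtop.py | tail -2; python3 bar.py | grep scene | tail -5
```

```text
45.7 [ 0.4911 -0.1543  0.1135] [ 0.4911 -0.1543  0.1135] ori [2.2195 2.2215 0.0035] F [0.3 3.5 7.3] 0.029794199064258377 29.99883145093918
wrist 7624 y [-0.1796 -0.1175] x [0.4762 0.5047]
[(np.float64(-0.182), np.float64(0.1206), 231), (np.float64(-0.174), np.float64(0.1207), 979), (np.float64(-0.166), np.float64(0.1208), 740), (np.float64(-0.15), np.float64(0.1207), 480), (np.float64(-0.142), np.float64(0.1208), 1046), (np.float64(-0.134), np.float64(0.1208), 1266), (np.float64(-0.126), np.float64(0.1206), 1580), (np.float64(-0.118), np.float64(0.1126), 1302)]
scene y -0.09 n 55 z90 0.1144 x [0.4695 0.4988]
scene y -0.07 n 59 z90 0.1191 x [0.4706 0.4986]
scene y -0.05 n 60 z90 0.1258 x [0.4698 0.496 ]
scene y -0.03 n 113 z90 0.1309 x [0.4701 0.498 ]
scene 0.95 ymin/max -0.1874 -0.0098
```

>>> step_arm(gripper=[-0.25,-0.2,-0.1,-0.1,-0.1,-0.1,-0.1,-0.1], translation=[[0,0,0],[0,0,0],[0,0,0],[0,0,0],[0,0,-2],[0,0,-6],[0,0,-10],[0,0,-10]], turn=[0,0,0,0,0,0,0,0])

```text
t: 47.2
eef_pos: [0.4933, -0.1564, 0.2177]
orientation: [2.215, 2.215, 0.007]
wrist_force: [1.1, -0.5, 0.3]
gripper_width: 0.0412
grip_force: 0.0
```

>>> step_arm(gripper=[0.3,0.3,0.3,0.3,0.3,0.3,0.3,0.3], translation=[[-2,1,-4],[-4,2,-8],[-5,2,-12],[-5,2,-14],[-5,2,-14],[-5,2,-14],[-5,2,-14],[-5,2,-14]], turn=[0,0,0,0,0,0,0,0])

```text
t: 48.0
eef_pos: [0.5089, -0.2049, 0.3506]
orientation: [-2.219, -2.22, 0.002]
wrist_force: [-0.8, 0.0, 0.2]
gripper_width: 0.0595
grip_force: 0.0
```

```bash
python3 st.py; python3 gibtop.py; python3 barw.py bar2
```

```text
48.15 [ 0.5089 -0.2049  0.3506] [ 0.5092 -0.2051  0.3512] ori [-2.2200e+00 -2.2207e+00  8.0000e-04] F [-0.1 -1.2  0. ] 0.05951041297867244 0.0
scene 261 y [-0.1947 -0.1169] x [0.4722 0.5022]
[(np.float64(-0.198), np.float64(0.1194), 5), (np.float64(-0.19), np.float64(0.1212), 20), (np.float64(-0.182), np.float64(0.1215), 25), (np.float64(-0.174), np.float64(0.1209), 28), (np.float64(-0.166), np.float64(0.1213), 24), (np.float64(-0.158), np.float64(0.1211), 27), (np.float64(-0.15), np.float64(0.1217), 22), (np.float64(-0.142), np.float64(0.1211), 24), (np.float64(-0.134), np.float64(0.1216), 22), (np.float64(-0.126), np.float64(0.1196), 35), (np.float64(-0.118), np.float64(0.1128), 29)]
side 215 y [-0.1973 -0.1021] x [0.4775 0.5068]
[(np.float64(-0.198), np.float64(0.1194), 26), (np.float64(-0.19), np.float64(0.1204), 39), (np.float64(-0.182), np.float64(0.1213), 21), (np.float64(-0.174), np.float64(0.1218), 20), (np.float64(-0.166), np.float64(0.1227), 15), (np.float64(-0.158), np.float64(0.1223), 20), (np.float64(-0.15), np.float64(0.1215), 22), (np.float64(-0.142), np.float64(0.121
[... 770 characters left out ...]
171875), 0.687468409538269) y -0.19635302962713957 -0.023244750246973034
y -0.2 401 z10/50/90 [0.1193 0.1205 0.1213] x [0.4768 0.4912 0.5056]
y -0.18 489 z10/50/90 [0.1195 0.1204 0.1213] x [0.4771 0.4914 0.5057]
y -0.16 529 z10/50/90 [0.1194 0.1204 0.1214] x [0.4766 0.4915 0.5057]
y -0.14 562 z10/50/90 [0.1178 0.1201 0.1212] x [0.4769 0.4909 0.5057]
y -0.12 520 z10/50/90 [0.0996 0.102  0.1046] x [0.4756 0.4902 0.5046]
y -0.1 592 z10/50/90 [0.1048 0.1077 0.1104] x [0.4755 0.4899 0.5046]
y -0.08 648 z10/50/90 [0.1112 0.1139 0.1167] x [0.4754 0.4901 0.5046]
y -0.06 731 z10/50/90 [0.1176 0.1205 0.1233] x [0.4754 0.4898 0.504 ]
y -0.04 223 z10/50/90 [0.1225 0.1245 0.1255] x [0.475  0.4914 0.5046]
```

View pics/bar2.png

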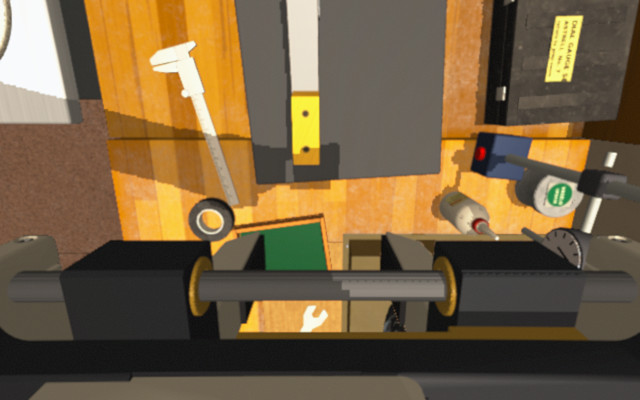

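The wrist view shows the gib level on the bar at (305,130), against the stop. The gap computes to about 1 mm. Two blocks are left, and I check where they are now.

>>> step_arm(gripper=[0,0,0,0,0,0,0,0], translation=[[4,1,-1],[8,2,-2],[12,3,-3],[16,4,-4],[20,4,-4],[24,4,-4],[28,4,-4],[30,4,-4]], turn=[0,0,0,0,0,0,0,0])

```text
t: 49.2
eef_pos: [0.549, 0.0994, 0.3927]
orientation: [-2.215, -2.226, -0.003]
wrist_force: [-0.1, -0.4, -0.8]
gripper_width: 0.0461
grip_force: 0.0
```

>>> step_arm(gripper=[0,0,0,0,0,0], translation=[[3,0,0],[4.5,0,0],[4.5,0,0],[4.5,0,0],[4.5,0,0],[4.5,0,0]], turn=[0,0,0,0,0,0])

```text
t: 49.8
eef_pos: [0.55, 0.1378, 0.3923]
orientation: [2.224, 2.218, -0.001]
wrist_force: [-0.7, -0.4, 0.6]
gripper_width: 0.0458
grip_force: 0.0
```

```bash
python3 st.py; python3 plat.py plat5 | grep rect
```

```text
49.95 [0.55   0.1378 0.3923] [0.5499 0.1384 0.3924] ori [ 2.2229e+00  2.2196e+00 -1.0000e-04] F [-0.5 -0.8  0.2] 0.045825164649252625 0.0
[356, 95, 35, 36, 756] zmax 0.151 med 0.1484 rect [[0.6057, 0.2032], [30.8081, 30.3643], 72.0928]
[609, 102, 31, 128, 1968] zmax 0.1859 med 0.1525 rect [[0.8989, 0.1407], [121.5377, 9.8315], 87.8711]
[342, 130, 37, 37, 675] zmax 0.1513 med 0.1485 rect [[0.5927, 0.1635], [29.7728, 30.2458], 57.3012]
[488, 204, 39, 28, 352] zmax 0.1936 med 0.1636 rect [[0.7642, 0.084], [11.85, 31.0599], 69.5221]
```

>>> step_arm(gripper=[0,0,0,0,0,0,0,0], translation=[[1,1.5,2],[2,3,5],[2.5,4.3,9],[2.5,4.3,13],[2.5,4.3,16],[2.5,4.3,18],[2.5,4.3,18],[2.5,4.3,18]], turn=[0.12,0.24,0.36,0.48,0.565,0.565,0.565,0.565])

```text
t: 50.85
eef_pos: [0.5929, 0.1648, 0.2127]
orientation: [-2.752, -1.515, -0.0]
wrist_force: [-0.2, 0.4, 0.9]
gripper_width: 0.0458
grip_force: 0.0
```

>>> step_arm(gripper=[0,0,0,0,-1,-1,-1,-1], translation=[[0,0,3],[0,0,5.2],[0,0,5.2],[0,0,5.2],[0,0,5.2],[0,0,5.2],[0,0,5.2],[0,0,5.2]], turn=[0,0,0,0,0,0,0,0])

```text
t: 51.65
eef_pos: [0.5936, 0.165, 0.1619]
orientation: [2.752, 1.514, 0.004]
wrist_force: [-1.7, -0.3, 5.2]
gripper_width: 0.0295
grip_force: 30.0
```

>>> step_arm(gripper=[-1,-1,-1,-1,-1,-1,-1,-1], translation=[[0,0,0],[0,0,-3],[0,0,-7],[0,0,-11],[0,0,-15],[0,0,-19],[0,0,-19],[0,0,-19]], turn=[0,0,0,-0.12,-0.24,-0.36,-0.48,-0.565])

```text
t: 52.45
eef_pos: [0.5932, 0.1649, 0.3524]
orientation: [2.215, 2.225, 0.004]
wrist_force: [-0.5, -0.6, -1.6]
gripper_width: 0.0295
grip_force: 30.0
```

>>> step_arm(gripper=[-1,-1,-1,-1,-1,-1,-1,-1], translation=[[-4,-1,0],[-8,-2,0],[-12,-3,0],[-16,-4,0],[-20,-5,0],[-24,-6,0],[-28,-7,0],[-28,-7,0]], turn=[0,0,0,0,0,0,0,0])

```text
t: 53.25
eef_pos: [0.5204, -0.1232, 0.35]
orientation: [2.232, 2.209, -0.006]
wrist_force: [0.3, -0.7, -0.6]
gripper_width: 0.0297
grip_force: 30.0
```

>>> step_arm(gripper=[-1,-1,-1,-1,-1,-1,-1,-1], translation=[[-4,-1,0],[-8,-2,0],[-12,-3,0],[-16,-4.5,0],[-20,-6,0],[-23,-7.4,0],[-23,-7.4,0],[-23,-7.4,0]], turn=[0,0,0,0,0,0,0,0])

```text
t: 54.05
eef_pos: [0.4483, -0.3455, 0.35]
orientation: [-2.223, -2.219, -0.001]
wrist_force: [0.7, 0.8, -1.3]
gripper_width: 0.0297
grip_force: 30.0
```

```bash
python3 st.py; cat > tray.py <<'E'
from h import *
import sys
f=cam("wrist"); P=cloud(f); X,Y,Z=P[...,0],P[...,1],P[...,2]; g=f["color"].astype(int); cv2.imwrite("pics/%s.png"%sys.argv[1],f["color"])
m=(g[...,1]>g[...,2]+15)&(g[...,1]>g[...,0]+5)&(abs(X-.45)<.12)&(abs(Y+.36)<.12)&(abs(Z-.006)<.006)
print("green",m.sum(),np.median(Z[m]),rect(P[m]),"y",P[m][:,1].min(),P[m][:,1].max())
r=(abs(X-.45)<.12)&(abs(Y+.36)<.1)&(Z>.017)&(Z<.027); print("rim",r.sum(),rect(P[r]),P[r].min(0),P[r].max(0))
b=(abs(X-.45)<.055)&(abs(Y+.36)<.045)&(Z>.017)&(Z<.026)
n,l,st,_=cv2.connectedComponentsWithStats(b.astype(np.uint8))
for i in range(1,n):
    if st[i,4]>150: print("block?",np.median(P[l==i][:,2]),rect(P[l==i]))
E
python3 tray.py tray1
```

```text
54.2 [ 0.4483 -0.3455  0.35  ] [ 0.4495 -0.3438  0.3503] ori [-2.2180e+00 -2.2245e+00 -1.4000e-03] F [ 0.2  0.9 -1.9] 0.029419250681601308 29.998620450496674
green 5252 0.006043961121364405 (array([ 0.44947156, -0.35835434]), (125.55303192138672, 95.0775146484375), 8.343656539916992) y -0.4133420243618874 -0.30336448359829143
rim 2490 (array([ 0.44373636, -0.3627052 ]), (167.69422912597656, 244.24928283691406), 83.8354263305664) [ 0.33013738 -0.45854501  0.01700181] [ 0.56962674 -0.2673898   0.02696959]
```

View pics/tray1.png

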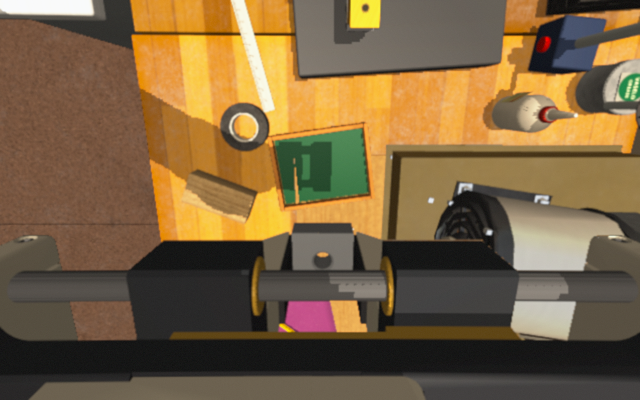

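```bash
python3 - <<'E'
from h import *
s=env.get_state(); print(s["joint_pos"].round(2))
f=cam("wrist");P=cloud(f);X,Y,Z=P[...,0],P[...,1],P[...,2]; g=f["color"].astype(int)
a=np.radians(8.34); c=np.array([.4495,-.3584]); tx=(X-c[0])*np.cos(a)+(Y-c[1])*np.sin(a); ty=-(X-c[0])*np.sin(a)+(Y-c[1])*np.cos(a)
ins=(abs(tx)<.057)&(abs(ty)<.043); y=ins&(g[...,2]>g[...,1]+10)
print(y.sum(),"stick tx",np.percentile(tx[y],[2,50,98]),"ty",np.percentile(ty[y],[2,50,98]),"z",np.percentile(Z[y],[5,50,95]))
for p in [(295,175),(420,200),(390,170),(460,215),(520,230)]: print(p,P[p[1],p[0]].round(3))
E
```

```text
[ 0.78  0.24 -0.21  1.64  0.05  1.26  0.56]
8705 stick tx [-0.02934443  0.00592306  0.04640973] ty [0.00699709 0.03830476 0.04279046] z [0.34046553 0.42121272 0.44101861]
(295, 175) [ 0.409 -0.37   0.006]
(420, 200) [ 0.578 -0.391  0.067]
(390, 170) [ 0.548 -0.362  0.009]
(460, 215) [ 0.603 -0.389  0.134]
(520, 230) [ 0.633 -0.383  0.195]
```

The wrist view shows the tray at (322,165), with an empty green floor and only a flat mark at (295,175). I place the block on its left half, with the fingers closing along the tray's short side.

>>> step_arm(gripper=[-1,-1,-1,-1,-1,-1,-1,-1], translation=[[-0.5,-1,2],[-1,-2,4],[-1.9,-3,6],[-1.9,-3,8],[-1.9,-3,10],[-1.9,-3,12],[-1.9,-3,14],[-1.9,-3,14]], turn=[-0.14,-0.28,-0.42,-0.56,-0.7,-0.84,-0.98,-1.1])

```text
t: 55.15
eef_pos: [0.4175, -0.3625, 0.2075]
orientation: [-0.721, -3.053, -0.004]
wrist_force: [-0.3, 0.2, -0.6]
gripper_width: 0.0297
grip_force: 30.0
```

>>> step_arm(gripper=[-1,-1,-1,-1,-1,-1,-1,-1], translation=[[0,0,2],[0,0,4],[0,0,6],[0,0,8],[0,0,10],[0,0,10],[0,0,10],[0,0,10]], turn=[-0.14,-0.28,-0.42,-0.56,-0.616,-0.616,-0.616,-0.616])

```text
t: 55.95
eef_pos: [0.4197, -0.3647, 0.1116]
orientation: [-0.227, 3.132, -0.002]
wrist_force: [0.7, -0.2, -0.2]
gripper_width: 0.0295
grip_force: 30.0
```

```bash
python3 st.py
```

```text
56.1 [ 0.4197 -0.3647  0.1116] [ 0.4195 -0.3648  0.1116] ori [-2.2730e-01  3.1321e+00 -2.6000e-03] F [ 0.5  0.4 -1.4] 0.029576646548366628 29.99851405620575
```

>>> step_arm(gripper=[-1,-1,-1,-1,-1,-0.2,-0.2,-0.2], translation=[[0,0,3],[0,0,6],[0,0,7.2],[0,0,7.6],[0,0,7.6],[0,0,7.6],[0,0,7.6],[0,0,7.6]], turn=[0,0,0,0,0,0,0,0])

```text
t: 56.95
eef_pos: [0.4193, -0.3649, 0.0351]
orientation: [-0.228, 3.132, -0.002]
wrist_force: [0.7, 0.3, -0.3]
gripper_width: 0.0366
grip_force: 0.0
```

>>> step_arm(gripper=[-0.2,-0.2,-0.2,0,0,0,0,0], translation=[[0,0,-2],[0,0,-5],[0,0,-9],[0,0,-13],[0,0,-17],[0,0,-21],[0,0,-25],[0,0,-29]], turn=[0,0,0.14,0.28,0.42,0.56,0.7,0.84])

```text
t: 57.75
eef_pos: [0.4186, -0.3641, 0.3266]
orientation: [1.077, 2.95, -0.0]
wrist_force: [0.6, 0.6, -0.1]
gripper_width: 0.0459
grip_force: 0.0
```

>>> step_arm(gripper=[0,0,0,0,0,0,0,0], translation=[[0,0,-3],[0,0,-3],[0,0,-3],[0,0,-3],[0,0,-3],[0,0,-3],[0,0,-3],[0,0,-3]], turn=[0.14,0.28,0.42,0.56,0.7,0.84,0.876,0.876])

```text
t: 58.55
eef_pos: [0.4187, -0.3642, 0.3547]
orientation: [2.221, 2.221, 0.0]
wrist_force: [1.3, -0.1, 0.1]
gripper_width: 0.0457
grip_force: 0.0
```

>>> step_arm(gripper=[0,0,0,0,0,0,0,0], translation=[[4,1,0],[8,2,0],[12,3,0],[16,4,0],[20,5,0],[24,6,0],[28,7,0],[28,7,0]], turn=[0,0,0,0,0,0,0,0])

```text
t: 59.35
eef_pos: [0.4899, -0.0773, 0.3551]
orientation: [-2.208, -2.234, -0.005]
wrist_force: [-0.6, -0.6, -0.2]
gripper_width: 0.0458
grip_force: 0.0
```

>>> step_arm(gripper=[0,0,0,0,0,0,0,0], translation=[[4,1,0],[8,2,0],[12,3,0],[16,4,0],[20,5,0],[22.5,6,0],[22.5,6,0],[22.5,6,0]], turn=[0,0,0,0,0,0,0,0])

```text
t: 60.15
eef_pos: [0.5486, 0.1404, 0.3541]
orientation: [-2.219, -2.223, 0.001]
wrist_force: [-0.2, -0.9, -1.1]
gripper_width: 0.0459
grip_force: 0.0
```

```bash
python3 st.py; python3 plat.py plat6 | grep rect; python3 gibtop.py | head -2
```

```text
60.3 [0.5486 0.1404 0.3541] [0.5487 0.1389 0.3542] ori [ 2.2233e+00  2.2185e+00 -1.4000e-03] F [-0.2 -0.5 -0.9] 0.045706925725191194 0.0
[360, 94, 40, 40, 920] zmax 0.1509 med 0.1484 rect [[0.6055, 0.203], [30.8531, 30.4151], 72.2326]
[507, 213, 46, 33, 471] zmax 0.1935 med 0.165 rect [[0.7646, 0.0839], [12.9361, 30.8657], 66.5892]
scene 265 y [-0.195  -0.1169] x [0.4726 0.5013]
[(np.float64(-0.198), np.float64(0.1203), 6), (np.float64(-0.19), np.float64(0.1213), 16), (np.float64(-0.182), np.float64(0.1211), 26), (np.float64(-0.174), np.float64(0.1226), 26), (np.float64(-0.166), np.float64(0.1211), 26), (np.float64(-0.158), np.float64(0.1212), 25), (np.float64(-0.15), np.float64(0.1216), 28), (np.float64(-0.142), np.float64(0.1225), 21), (np.float64(-0.134), np.float64(0.1231), 21), (np.float64(-0.126), np.float64(0.1209), 37), (np.float64(-0.118), np.float64(0.1148), 33)]
```

>>> step_arm(gripper=[0,0,0,0,0,0,0,0], translation=[[2,2,2],[4,4,4],[6.4,5.7,7],[6.4,5.7,10],[6.4,5.7,13],[6.4,5.7,14],[6.4,5.7,14],[6.4,5.7,14]], turn=[0.12,0.24,0.31,0.31,0.31,0.31,0.31,0.31])

```text
t: 61.35
eef_pos: [0.6065, 0.2047, 0.2158]
orientation: [2.538, 1.851, 0.003]
wrist_force: [-0.3, 0.5, 0.1]
gripper_width: 0.0461
grip_force: 0.0
```

>>> step_arm(gripper=[0,0,0,0,-1,-1,-1,-1], translation=[[0,0,3],[0,0,5.3],[0,0,5.3],[0,0,5.3],[0,0,5.3],[0,0,5.3],[0,0,5.3],[0,0,5.3]], turn=[0,0,0,0,0,0,0,0])

```text
t: 62.15
eef_pos: [0.6066, 0.205, 0.163]
orientation: [2.537, 1.851, 0.004]
wrist_force: [-1.0, -0.1, 5.0]
gripper_width: 0.0296
grip_force: 30.0
```

>>> step_arm(gripper=[-1,-1,-1,-1,-1,-1,-1,-1], translation=[[0,0,0],[0,0,-3],[0,0,-7],[0,0,-11],[0,0,-15],[0,0,-19],[0,0,-19],[0,0,-19]], turn=[0,0,0,-0.12,-0.24,-0.31,-0.31,-0.31])

```text
t: 62.95
eef_pos: [0.6059, 0.2048, 0.3524]
orientation: [2.221, 2.22, 0.003]
wrist_force: [0.1, 0.6, -1.3]
gripper_width: 0.0296
grip_force: 30.0
```

>>> step_arm(gripper=[-1,-1,-1,-1,-1,-1,-1,-1], translation=[[-4,-1,0],[-8,-2,0],[-12,-3,0],[-16,-4,0],[-20,-5,0],[-24,-6,0],[-28,-7,0],[-28,-7,0]], turn=[0,0,0,0,0,0,0,0])

```text
t: 63.75
eef_pos: [0.5329, -0.0835, 0.349]
orientation: [-2.233, -2.208, 0.009]
wrist_force: [0.7, 0.4, -1.2]
gripper_width: 0.0294
grip_force: 30.0
```

>>> step_arm(gripper=[-1,-1,-1,-1,-1,-1,-1,-1], translation=[[-4,-1,0],[-8,-2,0],[-12,-3,0],[-16,-4,0],[-20,-5,0],[-24,-5.8,0],[-27.7,-5.8,0],[-27.7,-5.8,0]], turn=[0,0,0,0,0,0,0,0])

```text
t: 64.55
eef_pos: [0.4744, -0.3586, 0.3486]
orientation: [-2.23, -2.209, 0.005]
wrist_force: [0.7, -0.3, -0.8]
gripper_width: 0.0292
grip_force: 30.0
```

```bash
python3 st.py; python3 tray.py tray2
```

```text
64.7 [ 0.4744 -0.3586  0.3486] [ 0.4766 -0.3529  0.3491] ori [-2.2189e+00 -2.2191e+00 -8.0000e-04] F [ 0.2 -0.4 -1.3] 0.029597788055131555 29.98284637928009
green 4903 0.006032431209585631 (array([ 0.44931873, -0.35825418]), (125.61463928222656, 95.53205871582031), 8.31017780303955) y -0.4137513918749669 -0.3028953858324283
rim 2901 (array([ 0.44353018, -0.36248016]), (168.5398406982422, 244.50042724609375), 84.10538482666016) [ 0.33000836 -0.45820469  0.01700012] [ 0.56934853 -0.2672495   0.02678868]
block? 0.020411403347178614 (array([ 0.42063101, -0.36473492]), (30.164308547973633, 30.076045989990234), 8.650055885314941)
```

>>> step_arm(gripper=[-1,-1,-1,-1,-1,-1,-1,-1], translation=[[0,0,2],[0,0,4],[0,0,6],[0,0,8],[0,0,10],[0,0,12],[0,0,14],[0,0,14]], turn=[-0.14,-0.28,-0.42,-0.56,-0.7,-0.84,-0.98,-1.1])

```text
t: 65.6
eef_pos: [0.4764, -0.3497, 0.2084]
orientation: [-0.719, -3.053, -0.004]
wrist_force: [-1.0, 0.7, -0.4]
gripper_width: 0.0295
grip_force: 30.0
```

>>> step_arm(gripper=[-1,-1,-1,-1,-1,-1,-1,-1], translation=[[0,0,2],[0,0,4],[0,0,6],[0,0,8],[0,0,10],[0,0,10],[0,0,10],[0,0,10]], turn=[-0.14,-0.28,-0.42,-0.56,-0.616,-0.616,-0.616,-0.616])

```text
t: 66.4
eef_pos: [0.4788, -0.3522, 0.1127]
orientation: [-0.227, 3.132, -0.002]
wrist_force: [-0.4, 0.0, -0.2]
gripper_width: 0.0295
grip_force: 30.0
```

```bash
python3 st.py
```

```text
66.55 [ 0.4788 -0.3522  0.1127] [ 0.4786 -0.3526  0.1128] ori [-2.274e-01  3.132e+00 -2.500e-03] F [-0.3  0.1 -1.7] 0.02979255151235667 29.98260408639908
```

>>> step_arm(gripper=[-1,-1,-1,-1,-1,-0.2,-0.2,-0.2], translation=[[0,0,3],[0,0,6],[0,0,7.2],[0,0,7.7],[0,0,7.7],[0,0,7.7],[0,0,7.7],[0,0,7.7]], turn=[0,0,0,0,0,0,0,0])

```text
t: 67.4
eef_pos: [0.4782, -0.3527, 0.035]
orientation: [-0.228, 3.132, -0.001]
wrist_force: [0.3, -0.1, -0.6]
gripper_width: 0.0369
grip_force: 0.0
```

>>> step_arm(gripper=[-0.2,-0.2,-0.2,0,0,0,0,0], translation=[[0,0,-2],[0,0,-5],[0,0,-9],[0,0,-13],[0,0,-17],[0,0,-21],[0,0,-25],[0,0,-29]], turn=[0,0,0.14,0.28,0.42,0.56,0.7,0.84])

```text
t: 68.2
eef_pos: [0.4776, -0.3521, 0.3264]
orientation: [1.077, 2.95, -0.0]
wrist_force: [0.3, -1.3, 0.0]
gripper_width: 0.0457
grip_force: 0.0
```

>>> step_arm(gripper=[0,0,0,0,0,0,0,0], translation=[[0,0,-3],[0,0,-3],[0,0,-3],[0,0,-3],[0,0,-3],[0,0,-3],[0,0,-3],[0,0,-3]], turn=[0.14,0.28,0.42,0.56,0.7,0.84,0.876,0.876])

```text
t: 69.0
eef_pos: [0.4777, -0.3522, 0.3546]
orientation: [2.221, 2.221, 0.0]
wrist_force: [0.5, -0.7, 1.1]
gripper_width: 0.0459
grip_force: 0.0
```

```bash
python3 st.py; python3 tray.py tray3
```

```text
69.15 [ 0.4777 -0.3522  0.3546] [ 0.4777 -0.3522  0.3545] ori [2.2199e+00 2.2230e+00 1.0000e-04] F [-0.5 -0.5 -0.4] 0.045918964050970006 0.0
green 4369 0.006030898330478096 (array([ 0.4492915 , -0.35801254]), (125.45304870605469, 95.4261703491211), 8.312762260437012) y -0.4123448028427219 -0.3027606857376224
rim 3254 (array([ 0.44288318, -0.36299463]), (167.822509765625, 244.1602325439453), 83.70323181152344) [ 0.3300472  -0.4592791   0.01700957] [ 0.56885878 -0.26825171  0.02699904]
block? 0.020600286446848692 (array([ 0.48039575, -0.35269449]), (29.852304458618164, 30.27484703063965), 7.765277862548828)
block? 0.02036755755271802 (array([ 0.4206608 , -0.36468524]), (30.18828010559082, 30.019248962402344), 7.921234607696533)
```

>>> step_arm(gripper=[0,0,0,0,0,0,0,0], translation=[[4,1,0],[8,2,0],[12,2,0],[15,2,0],[15,2,0],[15,2,0],[15,2,0],[15,2,0]], turn=[0,0,0,0,0,0,0,0])

```text
t: 70.05
eef_pos: [0.4974, -0.204, 0.3542]
orientation: [-2.224, -2.219, 0.0]
wrist_force: [-0.7, -0.5, 0.8]
gripper_width: 0.0459
grip_force: 0.0
```

```bash
python3 st.py; python3 gibtop.py | tail -2; python3 barw.py bar3; python3 stack.py .057; python3 - <<'E'
from h import *
f=cam("scene"); cv2.imwrite("pics/scene9.png",cv2.resize(f["color"][120:300,160:520],None,fx=2.2,fy=2.2,interpolation=cv2.INTER_CUBIC))
E
```

```text
70.2 [ 0.4974 -0.204   0.3542] [ 0.4975 -0.2036  0.3542] ori [-2.2229e+00 -2.2195e+00  1.0000e-04] F [ 0.1 -0.4 -0.6] 0.04611200048341055 0.0
wrist 1968 y [-0.196  -0.1183] x [0.4767 0.5057]
[(np.float64(-0.198), np.float64(0.1209), 55), (np.float64(-0.19), np.float64(0.121), 187), (np.float64(-0.182), np.float64(0.1208), 195), (np.float64(-0.174), np.float64(0.121), 190), (np.float64(-0.166), np.float64(0.1211), 187), (np.float64(-0.158), np.float64(0.1209), 220), (np.float64(-0.15), np.float64(0.121), 199), (np.float64(-0.142), np.float64(0.1211), 209), (np.float64(-0.134), np.float64(0.121), 196), (np.float64(-0.126), np.float64(0.121), 223), (np.float64(-0.118), np.float64(0.116), 107)]
(array([ 0.49030743, -0.11394978]), (30.73670196533203, 165.07408142089844), 1.1536943912506104) y -0.19625555408749548 -0.03171285241725455
y -0.2 400 z10/50/90 [0.1194 0.1204 0.1214] x [0.4768 0.4914 0.5059]
y -0.18 489 z10/50/90 [0.1193 0.1204 0.1214] x [0.4771 0.4914 0.5058]
y -0.16 528 z10/50/90 [0.1192 0.1203 0.1214] x [0.4763 0.4905 0.5057]
y -0.14 530 z10/50/90 [0.1176 0.1202 0.1213] x [0.4766 0.4911 0.5056]
y -0.12 512 z10/50/90 [0.0997 0.1022 0.1048] x [0.4757 0.4902 0.5037]
y -0.1 585 z10/50/90 [0.1048 0.1075 0.1104] x [0.4755 0.4896 0.5045]
y -0.08 637 z10/50/90 [0.1112 0.1141 0.1168] x [0.4752 0.4897 0.5042]
y -0.06 708 z10/50/90 [0.1178 0.1205 0.1231] x [0.475  0.4895 0.504 ]
y -0.04 316 z10/50/90 [0.1237 0.125  0.1265] x [0.4748 0.4892 0.5038]
scene 484 z [0.0703 0.1055 0.1249] [[0.4872, -0.0517], [37.7882, 95.9245], 1.1345]
side 243 z [0.1042 0.1166 0.1288] [[0.4905, -0.0587], [82.1676, 31.0068], 88.8086]
```

View pics/scene9.png

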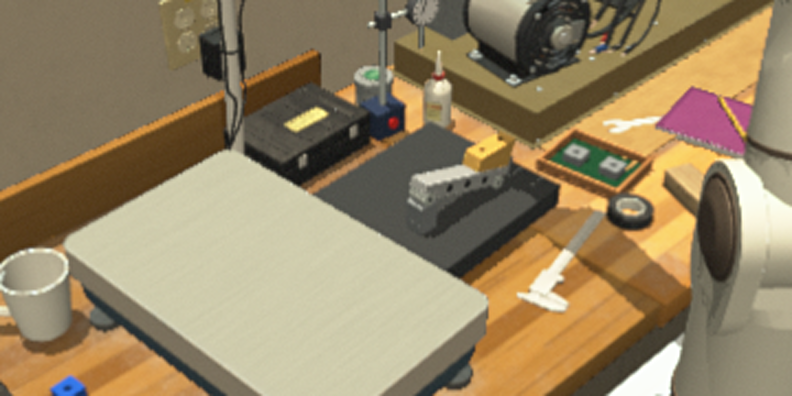

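The scene view shows the bar on the stack, the gib with a level top and two blocks flat in the tray. The platform is empty and the bottle and tape roll are in place. I check the stack layer by layer, then hand in if it holds.

```bash
python3 - <<'E'
from h import *
f=cam("scene"); P=cloud(f); X,Y,Z=P[...,0],P[...,1],P[...,2]; ok=True
for lo,hi in [(.053,.063),(.067,.078),(.082,.093)]:
    m=(abs(X-.49)<.04)&(Y>-.06)&(Y<.03)&(Z>lo)&(Z<hi); q=P[m]
    ym,xm=np.percentile(q[:,1],95),np.percentile(q[:,0],5); print(lo,len(q),"ymax",ym.round(4),"xmin",xm.round(4)); ok&=abs(ym+.0065)<.007 and abs(xm-.474)<.008
print(ok)
if ok: print(env.job_done())
E
```

```text
0.053 65 ymax 0.0185 xmin 0.456
0.067 41 ymax -0.0053 xmin 0.4704
0.082 44 ymax -0.0051 xmin 0.4703
False
```

```bash
python3 - <<'E'
from h import *
f=cam("scene"); P=cloud(f); X,Y,Z=P[...,0],P[...,1],P[...,2]
m=(abs(X-.49)<.025)&(Y>-.05)&(Y<.02)&(Z>.057)&(Z<.064); q=P[m]
ym,xm=np.percentile(q[:,1],85),np.percentile(q[:,0],10); print(len(q),np.sort(q[:,1])[-12:].round(4),np.sort(q[:,0])[:8].round(4))
if abs(ym+.0055)<.006: print(env.job_done())
E
```

```text
17 [-0.012  -0.0093 -0.009  -0.0081 -0.0079 -0.0076 -0.0076 -0.0075 -0.007
 -0.0067 -0.0056 -0.0042] [0.4718 0.4721 0.4724 0.4729 0.473  0.4734 0.4742 0.4744]
the job is handed in; nothing more can be done
None
```

I set up the sine bar and handed the job in at about 70 s, with no verdict returned: far roller on three stacked blocks, gib level and about 1 mm from the stop, and the two spare blocks flat in the tray.

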